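Lower the glass platen of a pressing frame onto a pack of prints and weight it

ROBOT

A 6-joint arm with a two-finger parallel gripper is mounted at the origin on a cart in front of the work surface, level with it; the furniture and walls round the work are solid. World frame = base frame: x ahead of the robot, y to its left, z up, the work surface at z = 0. Lengths are in mm, angles in rad, forces in N, time in s.
With the tool pointing down it reaches from about 375 to 900 mm from the base axis. Payload 3.1 kg.
Tool frame: the origin (TCP) lies at the very end of the fingers, on their centre line; the grasp point (between the pads) lies manip.pinch_z behind it (manip.pinch_z is the distance from the TCP to the grasp point, in mm); y points along the fingers, z is the direction in which the jaws open and shut, and the axes are right-handed (so a half turn about y gives the same grasp; the last joint's range is limited). The gripper opens to 87 mm and grips with 3 to 60 N. Pads are 19 mm wide; open, the fingers measure 117 mm over their backs; the gripper's body (75 mm by 190 mm) begins 51 mm behind the grasp point.
Start: joints at [1.123, 0.527, 1.433, -0, 1.181, -0.178], TCP at [165.944, 602.544, 222.548] pointing down, gripper open.
Joint ranges: [-3.08, 3.08], [-0.75, 2.2], [0.22, 2.44], [-1.43, 4.57], [0, 2.65], [-2.85, 2.85]. Speed limits (rad/s): [2.79, 2.79, 3.14, 3.14, 3.14, 3.14].

INTERFACE

Orientations are given as a unit quaternion [w, x, y, z].
In Python, from workcell import manip gives the robot as it stands.
- The arm moves only by the tool carry_out, never from a script. Its argument "moves" is a list of rows, each a list of 2 entries, a list of its own where there are three numbers: the shift along the tool's x, y, z as a fraction of full scale, then the turn, a rotation vector about the tool's x, y, z as a fraction of full scale. A call has 1 to 12 rows; each row shifts and turns the commanded pose from where the row before left it, along the tool's axes as they then stand; what a row does not reach is not made up. Full scale, the value 1, is 2 cm for a shift and 0.08 rad for a turn. A row lasts 1/12 s, in which the tool goes at most 41.7 mm and 7.16 degrees, less where a joint would pass 70% of its speed; a pose out of reach is approached as far as the arm can. A call with a number of a shift or a turn outside -1 to 1 is refused whole. A call with a gripper value outside its range is refused whole. "jaw" is the closure, from -1 (fully open) to 1 (shut), set as the call begins (left out, the last holds). The fingers move at their own pace and stop on an object; "newtons" is the grip in N (left out, the last holds). Time passes only in rows, so rows that do not move let the fingers close. It gives the time, the measured TCP pose, the force and the opening at its end, in the units of the state.
- manip.sense(): the state, without advancing time (a new reading comes with each control period).
- manip.snapshot(name): name is "scene" or "side" or "wrist"; returns a dict with "img" (420x560x3 uint8, blue, green, red), "camera_matrix" (3x3 intrinsics, pixels), "T" (4x4, takes a point from camera to world coordinates). Camera axes: x right, y down, z forward; pixel columns grow to the right and rows downward; lengths in mm; the calibration is good to about 2 mm. A picture is of the moment at which its call begins. There is no depth.
- manip.close_job(): hands the job in, once; it reports no verdict.
The state is a dict: "time": time; "joints": joint angles; "qvel": joint speeds; "joint_torque": joint torques, N m; "ee_pos": TCP position; "tcp_rot": TCP orientation; "contact_force": force on the tool from outside, world axes, zero at the start; "ft_torque": the same for the moment, N m; "width": opening from 0.0 (shut) to 1.0 (fully open).
Only numpy, scipy, OpenCV 4.12 (cv2) and the standard library are available. Lean on these libraries where they do the work, as an engineer would, in place of code of your own. Each camera call takes 0.05 s, during which the arm holds its last target.

TASK

The pressing frame on the table stands open over a pack of swollen prints. Bring its heavy hinged glass platen slowly down by its bar until it rests on the pack - it must not fall or slam, and do not press the prints hard - then let go of it, and gently lay the cloth-covered weight that lies near the tape roll flat on the middle of the glass. Leave the other things as they are.

Things in the scene. Friction and masses are not known exactly. Their poses are not given: they have to be found in the camera images.
- press: The pressing frame's fixed base: plywood board 250 (x) x 290 (y) x 18 mm high on rubber feet, with two dark steel hinge brackets near its far edge. Origin on the table under the board, 10 mm nearer the robot than the board's middle; its x axis points away from the robot to the hinge, y along the hinge, z up.
- hinge (a point): Middle of the hinge axis, 105 mm along the base's x axis from its origin and 72 mm above the table; the axis runs along the base's y axis.
- platen (a joint): Angle of the hinged platen, rad: 0 is level, growing as it opens; it stands open at 1.30 to 1.42, with a stop at 1.45. Platen: aluminium frame 200 x 210 x 14 mm with a glass pane, 1.6 kg give or take a quarter (not measured). The stiff hinge (friction 0.7 N m) holds it where it is above about 1.3 rad; from somewhere between 1.25 and 1.05 rad, and lower, it falls by its own weight. Let down it weighs 3 to 8 N at the bar.
- bar (a point): Middle of the round steel lift bar at the platen's free edge: 12 mm thick, 160 mm long, parallel to the hinge, carried by an arm at each end with 43 mm free between bar and frame. It moves on a circle of 255 mm about the hinge axis (it lies 3 mm off the hinge's plane on the upper side). Its axes turn with the platen: x towards the hinge, z out of the upper face.
- glass (a point): Centre of the upper face of the glass (pane 163 x 177 mm clear inside the frame, whose rim stands 6 mm above it), 103 mm from the hinge axis. Axes as those of the platen: x towards the hinge, y along it, z out of the upper face.
- bed: Grey felt pad fixed on the base under the platen, origin under its middle, 100 mm in front of the hinge. On it lie the blotters and the wad of swollen prints (wad 103 x 135 mm). How high this pack stands differs every time and is not measured: the platen comes to rest on it somewhere between 0.07 rad above level and 0.10 rad below. The wad is stiff (20 N/mm at its crest, 100 mm from the hinge).
- weight_center (a point): Centre, half-way up, of the loose grey cloth-covered lead weight, a block 100 (x) x 46 (y) x 27 mm, 0.62 kg, lying flat on the table on the open table to the left of the frame, near the tape roll. Its z axis is upright.
- tape: Bystander: roll of tape lying flat, 98 mm across, 25 mm high; origin under its middle.
- loupe: Bystander: black stand loupe, 43 mm across, 38 mm high; origin under its middle.
Not all that is in view belongs to the job. There is more than one size of the part that bears weight_center; the job needs the smaller.

How it is judged (in metres and radians):
On the way:
1. the platen rests on the pack, still, and the fingers have let go of it (contact force between platen and bed above 3 N and velocity of joint platen between -0.05 and 0.05 rad/s and contact force between the fingers and platen below 0.3 N), for 0.3 s.
At the end, for the whole second after the job is handed in: The platen rests on the pack (over 3 N between them) and the weight rests on the glass (over 3 N), lying flat and still, its centre within 35 mm of the middle of the glass along and across the hinge; the fingers touch neither (contact force between platen and bed above 3 N and contact force between weight and platen above 3 N and x of weight_center in the frame of glass between -0.035 and 0.035 m and y of weight_center in the frame of glass between -0.035 and 0.035 m and z of weight_center in the frame of glass below 0.018 m and linear speed of weight below 0.02 m/s and velocity of joint platen between -0.05 and 0.05 rad/s).
It fails at once if the platen is let fall (faster than 1.5 rad/s anywhere) or slams (faster than 0.8 rad/s once it is within 0.15 rad of level or lower) (velocity of joint platen below -1.5 rad/s or (value of joint platen below 0.15 rad and velocity of joint platen below -0.8 rad/s)).
It fails at once if the prints are pressed with more than 55 N (the platen and the weight alone make 20 to 35 N) (contact force between platen and bed above 55 N).
It fails at once if the weight is dropped or rammed onto the glass (over 40 N) (contact force between weight and platen above 40 N).
It fails at once if a bystander is shifted by more than 40 mm (distance of any of tape, loupe from where it was at the start of the episode above 0.04 m).
It also fails if it takes over 70 s, if anything falls off the work surface, if the arm or the gripper's body presses on something with over 40 N, if the wrist force passes 120 N, or if a joint passes its speed limit or range.

## Working session

There is one attempt and no reset: what is moved stays moved. The work goes in short steps, Python scripts to look and compute and a tool call to move; the robot and the scene stay as the last step left them, time stands still between calls to the robot, and variables do not carry over. Pictures are saved under pics/ and viewed, and the job is handed in when it is done.

Besides the shell and the picture viewer there is one more tool, called in YAML: its name, and indented under it one key for each argument. carry_out: Moves the arm, as the interface text tells. Shift numbers are shares of 2 cm and turn numbers shares of 0.08 rad, none past 1 either way. Its arguments: {"type":"object","properties":{"moves":{"type":"array"},"jaw":{"type":"number"},"newtons":{"type":"number"}},"required":["moves"]}

```bash
ls; mkdir -p pics
python3 - <<'E'
from workcell import manip
import cv2,numpy as np
print(manip.sense(), manip.pinch_z)
for n in ["scene","side","wrist"]:
    s=manip.snapshot(n); cv2.imwrite(f"pics/{n}0.png",s["img"]); print(n,s["camera_matrix"].round(1).tolist(),s["T"].round(4).tolist())
E
```

```text
pics
{'time': 0.0, 'joints': array([ 1.12348897e+00,  5.28454326e-01,  1.43391583e+00, -7.77396174e-06,
        1.18140837e+00, -1.78502887e-01]), 'qvel': array([ 3.28916579e-04, -1.14471779e-04, -2.73467861e-04,  7.40380287e-05,
        5.87459256e-04,  8.14368848e-04]), 'joint_torque': array([ 1.50534321e-03, -4.40042102e+01, -1.76591116e+01,  6.32895716e-02,
        5.85482048e-02, -1.78563528e-04]), 'ee_pos': array([165.63507135, 601.88016751, 221.57462121]), 'tcp_rot': array([-0.69999346,  0.70146561, -0.09498525,  0.0945143 ]), 'contact_force': array([0.57072197, 0.21217019, 0.16838369]), 'ft_torque': array([ 0.01142685, -0.02483328,  0.05521619]), 'width': 0.9979263266921644} 18.700000000000003
scene [[505.6, 0.0, 279.1], [0.0, 505.6, 210.3], [0.0, 0.0, 1.0]] [[0.898, -0.3086, 0.3137, 136.5281], [-0.44, -0.6258, 0.6441, -737.4682], [-0.0024, -0.7164, -0.6977, 1093.6117], [0.0, 0.0, 0.0, 1.0]]
side [[452.3, 0.0, 278.5], [0.0, 452.3, 212.2], [0.0, 0.0, 1.0]] [[-0.9383, -0.2067, 0.2773, 132.8844], [-0.3458, 0.5502, -0.7601, 1430.0545], [0.0045, -0.809, -0.5877, 1015.701], [0.0, 0.0, 0.0, 1.0]]
wrist [[324.1, 0.0, 276.1], [0.0, 324.1, 216.2], [0.0, 0.0, 1.0]] [[0.2643, 0.9183, 0.2948, 82.9493], [0.9644, -0.2509, -0.083, 624.2883], [-0.0023, 0.3063, -0.9519, 384.7171], [0.0, 0.0, 0.0, 1.0]]
```

View pics/scene0.png

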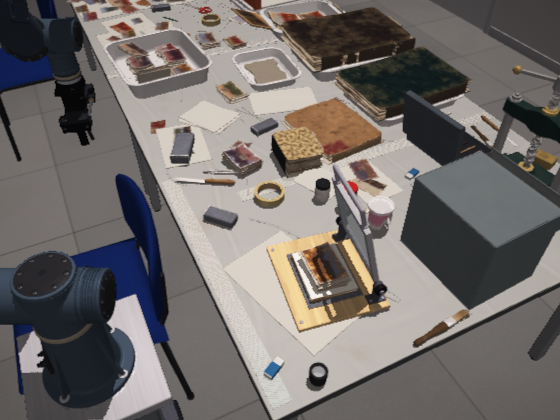

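View pics/side0.png

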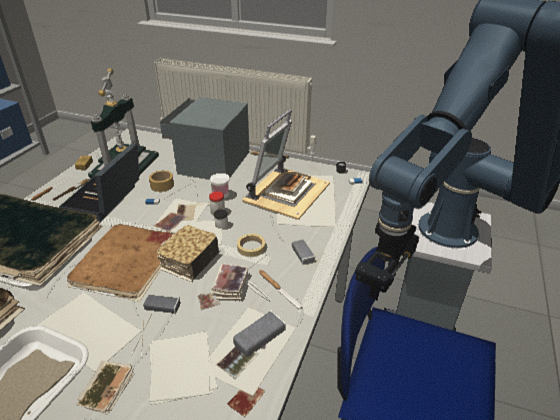

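View pics/wrist0.png

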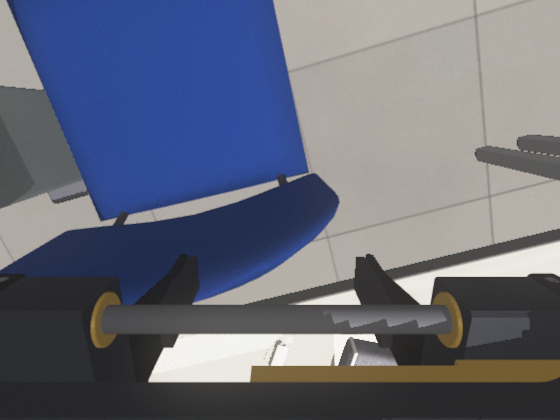

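The target weight is near the tape roll, at scene (220,217) and side (303,250). The frame is at scene (325,270). I'll enlarge these areas.

Run:
```python
import cv2
a=cv2.imread("pics/scene0.png");b=cv2.imread("pics/side0.png")
cv2.imwrite("pics/c1.png",cv2.resize(a[175:335,190:400],None,fx=3.8,fy=3.75,interpolation=cv2.INTER_CUBIC))
cv2.imwrite("pics/c2.png",cv2.resize(b[100:270,200:360],None,fx=5*.7,fy=5*.7,interpolation=cv2.INTER_CUBIC))
```

```text
(no output)
```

View pics/c1.png

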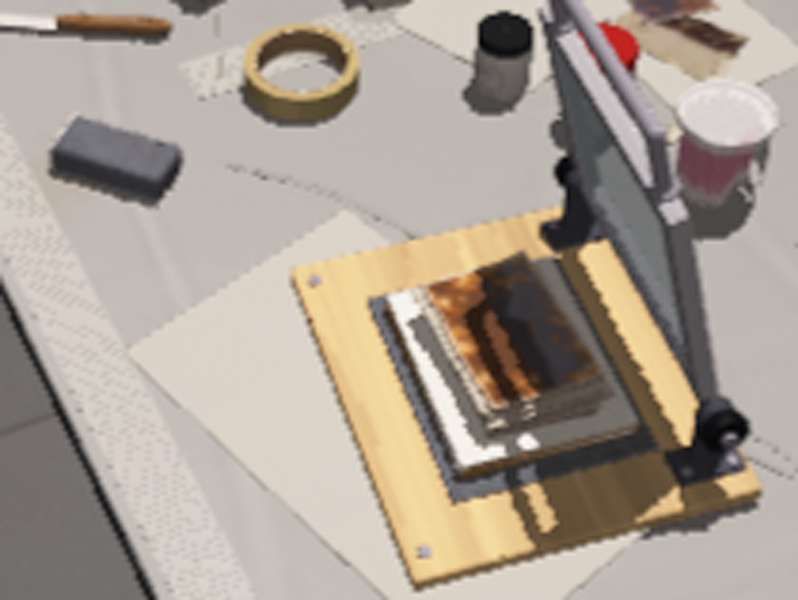

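View pics/c2.png

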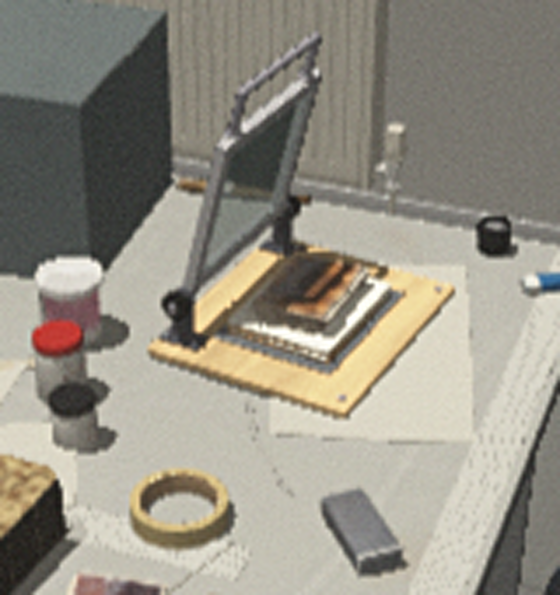

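```bash
cat > h.py <<'E'
import numpy as np, cv2, pickle
from workcell import manip
def cams():
    return pickle.load(open("cams.pkl","rb"))
def P(c):
    K,T=c; return K@np.linalg.inv(T)[:3]
def tri(a,b):
    C=cams(); X=cv2.triangulatePoints(P(C["scene"]),P(C["side"]),np.array(a,float).reshape(2,1),np.array(b,float).reshape(2,1))[:,0]; X=X[:3]/X[3]
    return X,proj("scene",X)-a,proj("side",X)-b
def proj(n,X):
    p=P(cams()[n])@np.append(X,1); return p[:2]/p[2]
def onz(n,p,z):
    K,T=cams()[n]; d=T[:3,:3]@np.linalg.solve(K,np.array([p[0],p[1],1.])); o=T[:3,3]; return o+d*(z-o[2])/d[2]
E
python3 - <<'E'
from workcell import manip
import pickle
pickle.dump({n:(lambda s:(s["camera_matrix"],s["T"]))(manip.snapshot(n)) for n in("scene","side")},open("cams.pkl","wb"))
from h import *
np.set_printoptions(precision=1,suppress=True)
for n,a,b in [("NL",(266.8,247),(298.6,215.5)),("NR",(299.2,328.6),(329.4,182.3)),("FL",(335.5,230.5),(242.9,199.7)),("barL",(334.2,176.3),(268,127.1)),("barR",(363.7,224.3),(290.9,111.4))]:
    print(n,*tri(a,b))
print("FR",onz("scene",(390,305.1),20))
# weight top corners scene / side
for p in [(75,120),(182,152),(153,190),(52,152)]: print("w",onz("scene",(190+p[0]/3.8,175+p[1]/3.75),27))
for p in [(322,500),(361,488),(400,545),(362,560)]: print("w side",onz("side",(200+p[0]/3.5,100+p[1]/3.5),27))
print("tape",onz("scene",(190+302/3.8,175+65/3.75),25),onz("side",(200+180/3.5,100+503/3.5),25))
print("loupe",onz("scene",(318,370),38),onz("side",(341,164),38))
E
```

```text
NL [524.1 135.8  19.5] [ 0.4 -0.3] [0.4 0.2]
NR [ 481.8 -138.6   13.7] [-0.2  0.1] [-0.2 -0.1]
FL [747.6 114.8  13.6] [ 3.2 -2.7] [3.1 2.2]
barL [672.2  43.1 303.9] [ 2.6 -2.4] [2.3 1.8]
barR [ 645.6 -125.1  302. ] [ 2.  -1.8] [1.5 1.1]
FR [ 720.5 -182.8   20. ]
w [433.1 353.3  27. ]
w [495.7 281.3  27. ]
w [459.3 252.3  27. ]
w [403.8 326.6  27. ]
w side [495.1 301.9  27. ]
w side [465.1 271.1  27. ]
w side [405.2 338.4  27. ]
w side [432.3 370.9  27. ]
tape [625.6 334.9  25. ] [623.5 352.3  25. ]
loupe [ 462.5 -266.4   38. ] [ 464.1 -261.2   38. ]
```

Run:
```python
from h import *
np.set_printoptions(precision=1,suppress=True)
s=manip.sense(); p=s["ee_pos"]
print(proj("scene",p),proj("side",p))
a=cv2.imread("pics/scene0.png");b=cv2.imread("pics/side0.png")
for im,n in((a,"scene"),(b,"side")):
    u=proj(n,p); x,y=int(u[0])-40,int(u[1])-40
    c=cv2.resize(im[y:y+70,x:x+80],None,fx=5,fy=5,interpolation=cv2.INTER_CUBIC)
    cv2.drawMarker(c,(int((u[0]-x)*5),int((u[1]-y)*5)),(0,255,0),0,12,1); cv2.imwrite(f"pics/t_{n}.png",c)
c=np.hstack([cv2.imread("pics/t_scene.png"),cv2.imread("pics/t_side.png")]);cv2.imwrite("pics/t.png",c)
c1=cv2.resize(b[220:275,225:325],None,fx=8,fy=8,interpolation=cv2.INTER_CUBIC);cv2.imwrite("pics/t2.png",c1)
```

```text
[ 87.4 134.1] [381.6 285.8]
```

View pics/t.png

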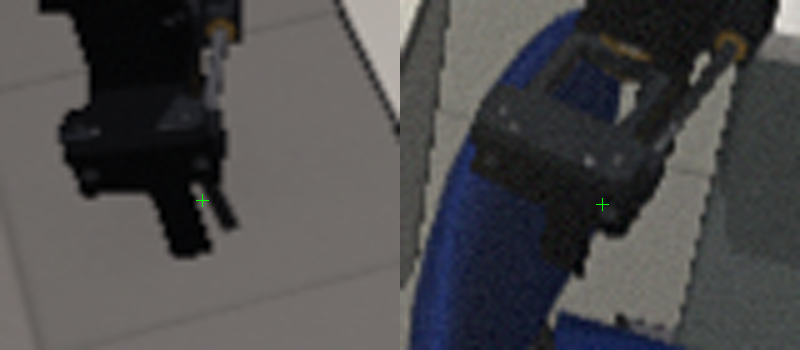

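View pics/t2.png

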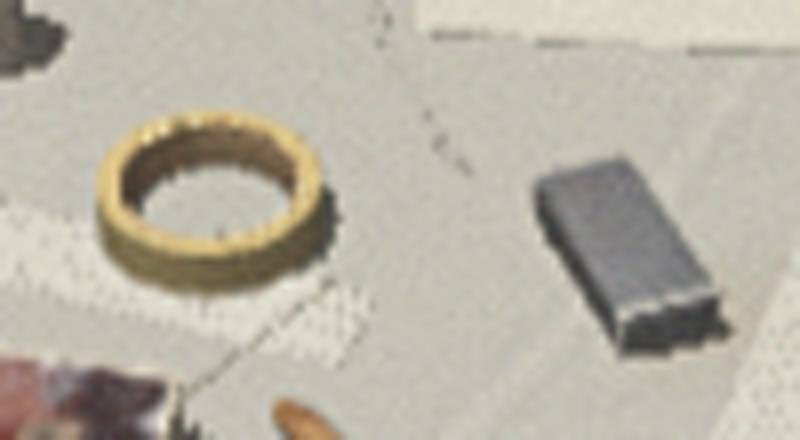

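Run:
```python
from h import *
a=cv2.imread("pics/scene0.png");b=cv2.imread("pics/side0.png")
cv2.imwrite("pics/t3.png",cv2.resize(a[170:240,195:295],None,fx=8,fy=8,interpolation=cv2.INTER_CUBIC))
cv2.imwrite("pics/t4.png",cv2.resize(a[345:420,250:350],None,fx=8,fy=8,interpolation=cv2.INTER_CUBIC))
cv2.imwrite("pics/t5.png",cv2.resize(b[150:200,315:375],None,fx=10,fy=10,interpolation=cv2.INTER_CUBIC))
```

```text
(no output)
```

View pics/t3.png

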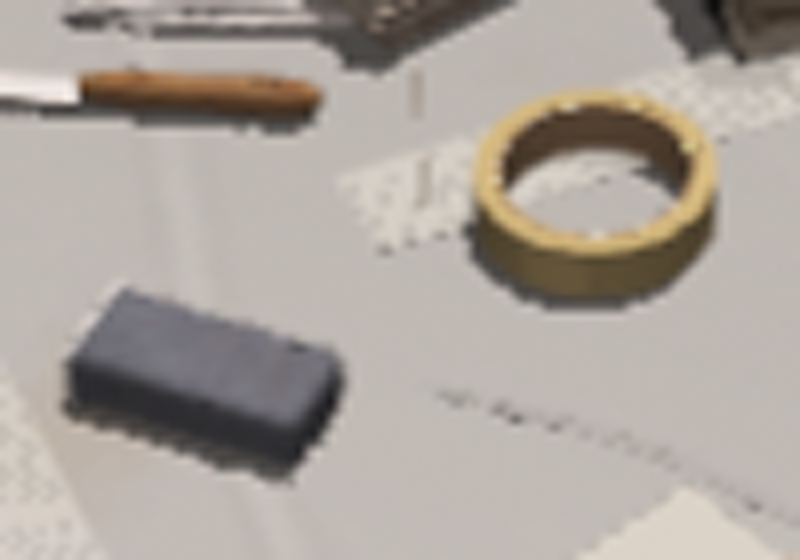

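View pics/t4.png

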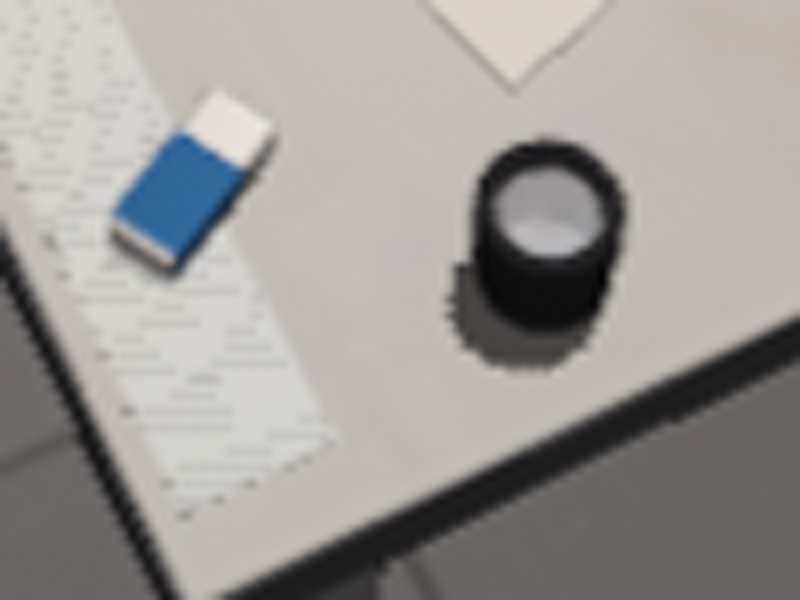

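View pics/t5.png

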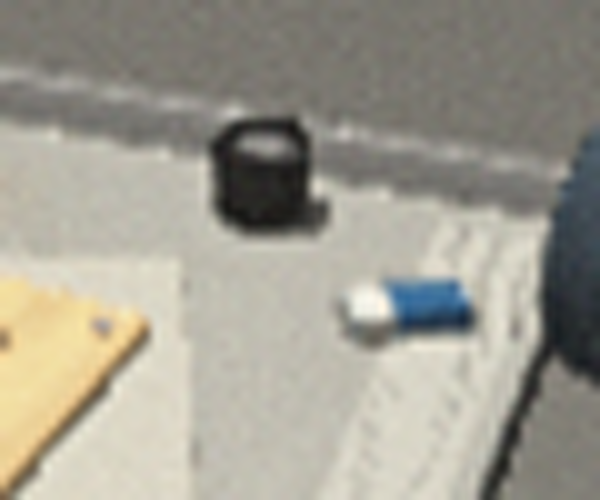

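```bash
cat > fit.py <<'E'
from h import *
from scipy.optimize import least_squares
from scipy.spatial.transform import Rotation as R
np.set_printoptions(precision=2,suppress=True)
C=cams()
pts=[ # name,z,scene,side
("tape",25,(269.5,191.3),(251.2,242.7)),("loupe",38,(318.5,370.6),(341.2,164)),
("p1",0,(224.2,268.9),(334.3,225.7)),("p2",0,(282.1,231.5),(277.1,224.3)),("p3",0,(314.4,356.3),(333.2,176)),
("w1",27,(210.6,206.3),(314.8,256.6)),("w2",27,(237.8,213.8),(302.8,239.8)) if 0 else ("w1b",27,(210.6,206.3),(302.5,258.5)),
("w2",27,(237.8,213.8),(292.3,242.9)),("w4",27,(203.8,215.3),(314.8,256.6)),("w3",27,(233,222.8),(302.8,239.8)),
]
pts=[p for p in pts if p[0]!="w1"]
board={"NL":((266.8,247),(298.6,215.5)),"NR":((299.2,328.6),(329.4,182.3)),"FL":((335.5,230.5),(242.9,199.7)),"FR":((390,305.1),None),
"barL":((334.2,176.3),(268,127.1)),"barR":((363.7,224.3),(290.9,111.4))}
def cam(n,d):
    K,T=C[n]; T2=T.copy(); T2[:3,:3]=R.from_rotvec(d[:3]/1000).as_matrix()@T[:3,:3]; T2[:3,3]=T[:3,3]+d[3:6]
    K=K.copy(); K[0,0]*=1+d[6]/1000; K[1,1]*=1+d[6]/1000
    return K@np.linalg.inv(T2)[:3]
def pr(Pm,X):
    p=Pm@np.append(X,1); return p[:2]/p[2]
def press(q):
    x,y,yaw,th,h=q; xh=np.array([np.cos(yaw),np.sin(yaw),0]); yh=np.array([-xh[1],xh[0],0]); o=np.array([x,y,0])
    zz=np.array([0,0,1.]); hg=o+105*xh+72*zz
    b=hg-xh*255*np.cos(th)+zz*255*np.sin(th)
    return {"NL":o-115*xh+145*yh+h*zz,"NR":o-115*xh-145*yh+h*zz,"FL":o+135*xh+145*yh+h*zz,"FR":o+135*xh-145*yh+h*zz,"barL":b+80*yh,"barR":b-80*yh,"hinge":hg,"bar":b,"o":o}
def f(v):
    d1,d2=v[:7],v[7:14]; P1,P2=cam("scene",d1),cam("side",d2); r=[]
    for d in(d1,d2): r+=list(d[:3]/3)+list(d[3:6]/3)+[d[6]/SF]
    q=v[14:19]; m=press(q); r+=[(q[4]-20)/2,(q[3]-1.36)/.06]
    for k,(a,b) in board.items():
        r+=list(pr(P1,m[k])-a)
        if b: r+=list(pr(P2,m[k])-b)
    for i,(n,z,a,b) in enumerate(pts):
        X=np.array([*v[19+2*i:21+2*i],z]); r+=list(pr(P1,X)-a)+list(pr(P2,X)-b)
    return np.array(r)
for SF in (0.01,10):
    v0=np.concatenate([np.zeros(14),[617,-19,-.15,1.36,20]]+[onz("scene",p[2],p[1])[:2] for p in pts])
    s=least_squares(f,v0,x_scale="jac",loss="soft_l1"); v=s.x
    print("cost",s.cost,v[:7],v[7:14]); print("press",v[14:19]); m=press(v[14:19]); print("hinge",m["hinge"],"bar",m["bar"],m["barL"],m["barR"])
    for i,p in enumerate(pts): print(p[0],v[19+2*i:21+2*i])
    print(f(v)[16:])
    tip=manip.sense()["ee_pos"]; print("tip",pr(cam("scene",v[:7]),tip),pr(cam("side",v[7:14]),tip))
np.save("fit.npy",v)
E
python3 fit.py
```

```text
cost 44.27477119537157 [ 0.04 -1.53  1.26 -0.66 -0.4   8.26 -0.  ] [-0.25 -2.08  0.25  0.66  0.4   0.82 -0.  ]
press [615.84 -16.69  -0.15   1.33  19.58]
hinge [719.66 -32.37  72.  ] bar [660.33 -23.41 319.84] [672.28  55.69 319.84] [ 648.38 -102.51  319.84]
tape [630.61 346.99]
loupe [ 466.14 -264.17]
p1 [391.42 135.  ]
p2 [597.44 190.87]
p3 [ 486.8  -210.93]
w1b [439.58 364.06]
w2 [499.79 297.52]
w4 [406.4  337.86]
w3 [471.9  268.61]
[ -0.79  -0.04   0.61   1.98   0.01   2.43   1.22  -1.24  11.46  -2.54
  -0.82  -0.72   1.15   0.56   0.37  -7.61   1.63  -0.2   -1.94 -11.48
  -0.37  -0.48  -0.03   0.39  -0.22   0.23   0.09  -0.06   0.19   0.09
   0.29   0.5   -0.06   2.27  -0.27   1.13  -1.01   0.4    0.04   0.23
  -0.23   0.78   0.31  -0.1    0.31   0.22  -0.45  -0.01  -0.35  -0.55
  -0.17  -0.38   0.06  -0.53  -0.57   0.02  -0.48  -0.68]
tip [ 88.49 136.29] [382.59 286.33]
cost 37.24024691141619 [ -0.33  -2.03   0.28   0.43   0.49   1.68 -38.91] [ -2.56  -0.76  -1.32  -0.43  -0.49   1.18 -11.58]
press [613.96 -31.08  -0.15   1.34  19.71]
hinge [717.77 -46.9   72.  ] bar [660.05 -38.1  320.23] [672.1   40.99 320.23] [ 647.99 -117.19  320.23]
tape [629.2  342.68]
loupe [ 461.5  -282.14]
p1 [384.62 125.2 ]
p2 [595.7  182.93]
p3 [ 482.32 -228.79]
w1b [433.69 361.08]
w2 [495.33 292.73]
w4 [399.71 334.45]
w3 [466.82 263.09]
[ 0.46  0.74  0.51  0.79  0.44  1.33  0.55 -1.55 10.35 -1.24  0.05 -1.57
 -0.98  0.06  0.61 -4.48  1.83 -0.03 -2.19 -9.31 -0.56  0.13 -0.25  0.76
 -0.56  0.14  0.01 -0.05  0.07 -0.12  0.51  0.26  0.26  1.91 -0.47  0.91
 -1.27  0.06 -0.03  0.16 -0.23  0.31  0.57 -0.05  0.46  0.48 -0.44  0.01
 -0.35 -0.5   0.1  -0.45  0.32 -0.25 -0.51 -0.03 -0.39 -0.67]
tip [ 94.38 137.61] [379.67 286.52]
```

Run:
```python
from h import *
a=cv2.imread("pics/scene0.png");b=cv2.imread("pics/side0.png")
cv2.imwrite("pics/t6.png",cv2.resize(a[155:315,320:400],None,fx=5,fy=3.7*1.35*.75,interpolation=cv2.INTER_CUBIC))
cv2.imwrite("pics/t7.png",cv2.resize(b[100:200,240:310],None,fx=6,fy=6,interpolation=cv2.INTER_CUBIC))
```

```text
(no output)
```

View pics/t6.png

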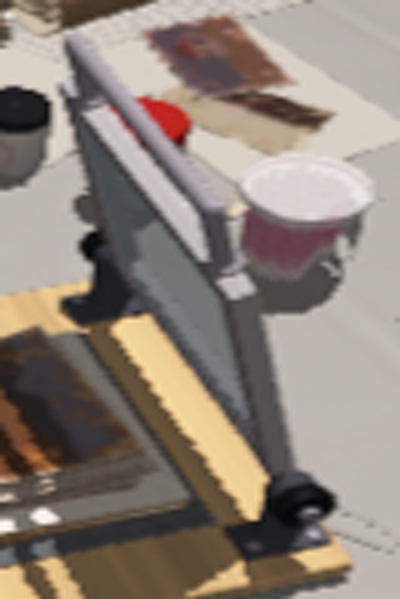

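View pics/t7.png

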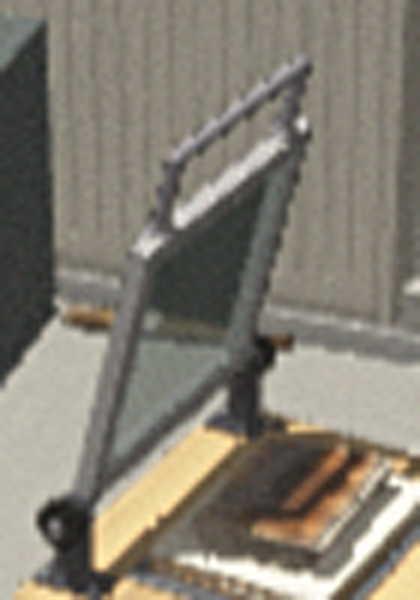

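```bash
sed -i 's/"FL":((335.5,230.5),(242.9,199.7))/"FL":(None,(242.9,199.7))/; s/"barL":((334.2,176.3),(268,127.1)),"barR":((363.7,224.3),(290.9,111.4))/"barL":((334.6,166.2),(268.7,127)),"barR":((362.6,211.6),(290.8,110.3))/; s/^        r+=list(pr(P1,m\[k\])-a)/        if a: r+=list(pr(P1,m[k])-a)/' fit.py; python3 fit.py
```

```text
cost 11.006792343142989 [ 2.1  -0.04  0.89 -0.44  0.17  1.75 -0.  ] [-0.21 -0.8   0.09  0.44 -0.17  0.64 -0.  ]
press [614.25 -14.84  -0.15   1.34  19.24]
hinge [717.99 -31.03  72.  ] bar [659.92 -21.97 320.13] [672.25  57.08 320.13] [ 647.58 -101.01  320.13]
tape [628.22 346.06]
loupe [ 463.33 -264.12]
p1 [389.45 133.93]
p2 [594.81 190.28]
p3 [ 483.99 -210.94]
w1b [437.63 363.01]
w2 [497.68 296.25]
w4 [404.58 336.75]
w3 [469.83 267.26]
[-0.69 -1.14  0.13  2.28 -0.28  1.42  1.15 -0.92 -1.17 -0.68  1.4  -0.25
  0.51  0.65  0.37 -0.24 -0.44 -0.65 -0.58  0.52  0.02  0.02  0.    0.03
  0.17 -0.14  0.41  0.07  0.36  0.4   0.05  2.09 -0.25  0.79 -0.78  0.28
  0.12  0.14 -0.02  0.75  0.29 -0.36  0.44  0.01 -0.38 -0.24 -0.17 -0.79
 -0.16 -0.61  0.16 -0.75 -0.5  -0.17 -0.29 -0.93]
tip [ 88.51 135.6 ] [382.   286.26]
cost 10.220464630353636 [ 1.98  0.07  0.59 -0.21  0.31  0.88 -9.65] [-0.61 -0.47 -0.13  0.21 -0.31  0.74 -3.59]
press [613.69 -17.47  -0.15   1.34  18.99]
hinge [717.45 -33.61  72.  ] bar [660.51 -24.75 320.4 ] [672.8  54.3 320.4] [ 648.21 -103.8   320.4 ]
tape [628.  345.6]
loupe [ 462.2  -268.31]
p1 [387.78 131.97]
p2 [594.44 188.76]
p3 [ 482.91 -215.09]
w1b [436.2  362.82]
w2 [496.65 295.6 ]
w4 [402.96 336.53]
w3 [468.64 266.42]
[-0.51 -0.95  0.18  2.1  -0.26  1.04  0.98 -0.9  -0.89 -0.75  0.65 -0.53
  0.62  1.25  0.29 -0.19 -0.41 -0.36 -0.79  0.68 -0.04  0.08 -0.07  0.01
  0.16 -0.15  0.42  0.    0.42  0.33  0.15  1.98 -0.3   0.73 -0.8   0.17
  0.12  0.1   0.02  0.61  0.35 -0.35  0.5   0.07 -0.38 -0.25 -0.15 -0.79
 -0.1  -0.65  0.23 -0.67 -0.48 -0.19 -0.26 -0.94]
tip [ 90.07 136.09] [381.3  286.18]
```

```bash
cat >> h.py <<'E'
from scipy.spatial.transform import Rotation as Rot
def tool():
    s=manip.sense(); q=s["tcp_rot"]; return s["ee_pos"],Rot.from_quat([q[1],q[2],q[3],q[0]]),s
def Rdown(zdir,tilt=0):
    """tool y down; z along horizontal zdir; tilt turns about tool x"""
    z=np.array([*zdir,0.]);z/=np.linalg.norm(z);y=np.array([0,0,-1.]);x=np.cross(y,z)
    return Rot.from_matrix(np.c_[x,y,z])*Rot.from_rotvec([tilt,0,0])
def plan(p,Rt):
    p0,R0,s=tool(); rv=(R0.inv()*Rt).as_rotvec()
    np.set_printoptions(precision=3,suppress=True)
    print("now",p0,"axes x,y,z rows\n",R0.as_matrix().T)
    print("turn first (rows of full scale):",rv/.08,"then shift in TARGET frame:",Rt.inv().apply(np.array(p)-p0)/20," shift in CURRENT frame:",R0.inv().apply(np.array(p)-p0)/20)
E
python3 - <<'E'
from h import *
for s in(1,-1):
    plan([660,-22,420],Rdown(s*np.array([.988,-.154])))
print(manip.sense()["joints"])
E
```

```text
now [165.827 602.22  222.057] axes x,y,z rows
 [[ 0.964 -0.266 -0.   ]
 [-0.    -0.001 -1.   ]
 [ 0.266  0.964 -0.001]]
turn first (rows of full scale): [ 0.013 18.208  0.008] then shift in TARGET frame: [27.033 -9.897 29.221]  shift in CURRENT frame: [ 32.109  -9.877 -23.538]
now [165.827 602.22  222.057] axes x,y,z rows
 [[ 0.964 -0.266 -0.   ]
 [-0.    -0.001 -1.   ]
 [ 0.266  0.964 -0.001]]
turn first (rows of full scale): [  0.008 -21.062  -0.013] then shift in TARGET frame: [-27.033  -9.897 -29.221]  shift in CURRENT frame: [ 32.109  -9.877 -23.538]
[ 1.123  0.528  1.433 -0.     1.181 -0.179]
```

carry_out:
  moves:
    - [[0,-1,0],[0,1,0]]
    - [[0,-1,0],[0,1,0]]
    - [[0,-1,0],[0,1,0]]
    - [[0,-1,0],[0,1,0]]
    - [[0,-1,0],[0,1,0]]
    - [[0,-1,0],[0,1,0]]
    - [[0,-1,0],[0,1,0]]
    - [[0,-1,0],[0,1,0]]
    - [[0,-1,0],[0,1,0]]
    - [[0,-1,0],[0,1,0]]
    - [[0,0,0],[0,1,0]]
    - [[0,0,0],[0,1,0]]

```text
time: 1.25
ee_pos: [166.1, 603.0, 424.5]
tcp_rot: [0.578, -0.576, 0.409, -0.409]
contact_force: [0.1, -0.3, 0.3]
width: 0.998
```

carry_out:
  moves:
    - [[0,0,0],[0,1,0]]
    - [[0,0,0],[0,1,0]]
    - [[0,0,0],[0,1,0]]
    - [[0,0,0],[0,1,0]]
    - [[0,0,0],[0,1,0]]
    - [[0,0,0],[0,1,0]]
    - [[0.9,0,1],[0,0.2,0]]
    - [[0.9,0,1],[0,0,0]]
    - [[0.9,0,1],[0,0,0]]
    - [[0.9,0,1],[0,0,0]]
    - [[0.9,0,1],[0,0,0]]
    - [[0.9,0,1],[0,0,0]]

```text
time: 2.25
ee_pos: [268.7, 476.5, 422.4]
tcp_rot: [-0.46, 0.46, -0.537, 0.537]
contact_force: [0.6, -0.1, 0.9]
width: 1.002
```

Run:
```python
from h import *
plan([660,-22,420],Rdown(np.array([.988,-.154])))
cv2.imwrite("pics/w1.png",manip.snapshot("wrist")["img"])
```

```text
now [268.727 476.488 422.371] axes x,y,z rows
 [[-0.153 -0.988  0.   ]
 [-0.    -0.    -1.   ]
 [ 0.988 -0.153 -0.   ]]
turn first (rows of full scale): [0.002 0.012 0.005] then shift in TARGET frame: [21.614  0.119 23.169]  shift in CURRENT frame: [21.636  0.124 23.148]
```

View pics/w1.png

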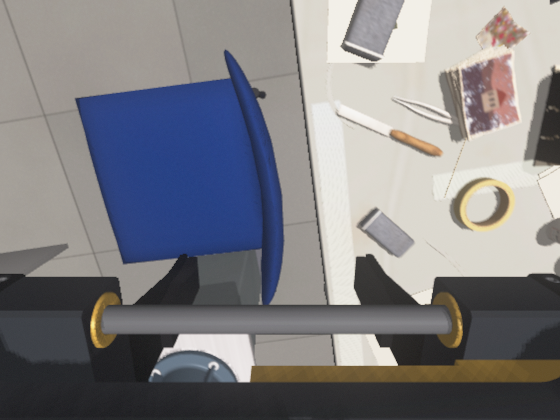

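The wrist view shows the weight at about (386,232) and the tape at (485,206). I'll check both against the earlier fix.

Run:
```python
from h import *
s=manip.snapshot("wrist"); K,T=s["camera_matrix"],s["T"]
def oz(p,z):
    d=T[:3,:3]@np.linalg.solve(K,np.array([p[0],p[1],1.])); o=T[:3,3]; return (o+d*(z-o[2])/d[2]).round(1)
print(T.round(3))
for p in [(377,208),(413,241),(401,255),(361,222),(386,231)]: print(oz(p,27))
print("tape",oz((485,205),25))
```

```text
[[ 9.88000e-01 -1.49000e-01 -4.50000e-02  2.83516e+02]
 [-1.56000e-01 -9.39000e-01 -3.07000e-01  5.57057e+02]
 [ 4.00000e-03  3.11000e-01 -9.51000e-01  5.85184e+02]
 [ 0.00000e+00  0.00000e+00  0.00000e+00  1.00000e+00]]
[438.8 363.4  27. ]
[501.2 288.6  27. ]
[478.1 263.4  27. ]
[408.3 341.2  27. ]
[452.6 316.5  27. ]
tape [632.2 337.8  25. ]
```

carry_out:
  moves:
    - [[0.9,0,1],[0,0,0]]
    - [[0.9,0,1],[0,0,0]]
    - [[0.9,0,1],[0,0,0]]
    - [[0.9,0,1],[0,0,0]]
    - [[0.9,0,1],[0,0,0]]
    - [[0.9,0,1],[0,0,0]]
    - [[0.9,0,1],[0,0,0]]
    - [[0.9,0,1],[0,0,0]]
    - [[0.9,0,1],[0,0,0]]
    - [[0.9,0,1],[0,0,0]]
    - [[0.9,0,1],[0,0,0]]
    - [[0.9,0,1],[0,0,0]]

```text
time: 3.35
ee_pos: [472.8, 227.1, 422.5]
tcp_rot: [0.46, -0.46, 0.537, -0.537]
contact_force: [0.6, 0.2, -0.1]
width: 0.999
```

carry_out:
  moves:
    - [[0.9,0,1],[0,0,0]]
    - [[0.9,0,1],[0,0,0]]
    - [[0.9,0,1],[0,0,0]]
    - [[0.9,0,1],[0,0,0]]
    - [[0.9,0,1],[0,0,0]]
    - [[0.9,0,1],[0,0,0]]
    - [[0.9,0,1],[0,0,0]]
    - [[0.9,0,1],[0,0,0]]
    - [[0.9,0,1],[0,0,0]]
    - [[0.9,0,1],[0,0,0]]
    - [[0.9,0,0.6],[0,0,0]]
    - [[0,0,0],[0,0,0]]
  jaw: -0.2

```text
time: 4.35
ee_pos: [653.5, -4.1, 421.1]
tcp_rot: [-0.459, 0.459, -0.537, 0.538]
contact_force: [0.3, 0.3, -0.8]
width: 0.605
```

Run:
```python
from h import *
plan([660,-22,420],Rdown(np.array([.988,-.154])))
cv2.imwrite("pics/w2.png",manip.snapshot("wrist")["img"])
a=manip.snapshot("scene")["img"];b=manip.snapshot("side")["img"]
p,_,s=tool(); print(p,s["width"],s["contact_force"])
out=[]
for im,n in((a,"scene"),(b,"side")):
    u=proj(n,p);v=proj(n,[660,-22,320]); x,y=int(u[0])-40,int(u[1])-30
    c=cv2.resize(im[y:y+75,x:x+80],None,fx=5,fy=5,interpolation=cv2.INTER_CUBIC)
    for t in(u,v): cv2.drawMarker(c,(int((t[0]-x)*5),int((t[1]-y)*5)),(0,255,0),0,12,1)
    print(n,x,y); out.append(c)
cv2.imwrite("pics/t8.png",np.hstack(out))
```

```text
now [653.48   -4.068 421.073] axes x,y,z rows
 [[-0.157 -0.988  0.002]
 [-0.    -0.002 -1.   ]
 [ 0.988 -0.157 -0.   ]]
turn first (rows of full scale): [ 0.    -0.039  0.02 ] then shift in TARGET frame: [0.836 0.054 0.46 ]  shift in CURRENT frame: [0.834 0.055 0.463]
[651.195   0.229 422.105] 0.5939832834342323 [ 0.271 -0.964 -0.064]
scene 302 116
side 240 63
```

View pics/t8.png

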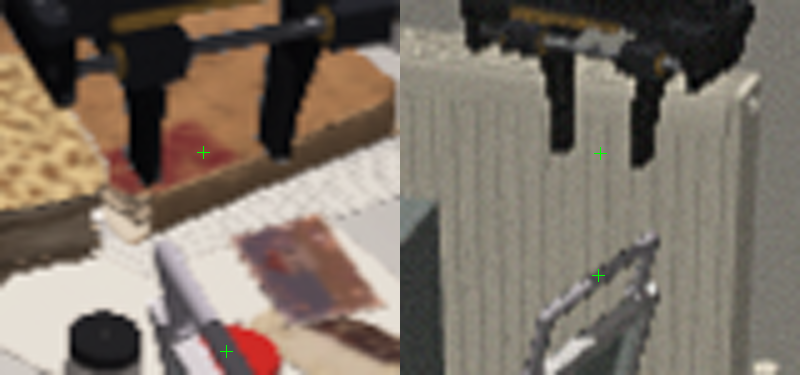

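View pics/w2.png

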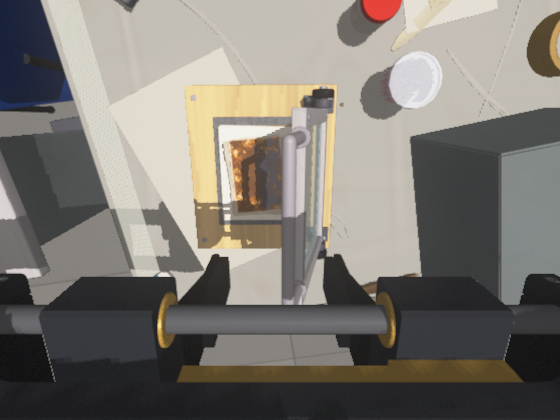

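carry_out:
  moves:
    - [[0.8,0,0.4],[0,0,0]]
    - [[0,0,0],[0,0,0]]
    - [[0,0,0],[0,0,0]]

```text
time: 4.75
ee_pos: [656.8, -17.7, 422.7]
tcp_rot: [0.46, -0.46, 0.537, -0.537]
contact_force: [-0.5, 1.0, 0.4]
width: 0.604
```

Run:
```python
from h import *
plan([660,-22,301],Rdown(np.array([.988,-.154])))
s=manip.snapshot("wrist"); K,T=s["camera_matrix"],s["T"]
im=s["img"]; 
for y in(-80,-40,0,40,80):
    X=np.array([659.9-y*-.155,-22+y*.988,320,1]); q=K@np.linalg.inv(T)[:3]@X; q=q[:2]/q[2]; cv2.drawMarker(im,(int(q[0]),int(q[1])),(0,255,0),0,10,1); print(q)
cv2.imwrite("pics/w3.png",im)
```

```text
now [656.794 -17.695 422.708] axes x,y,z rows
 [[-0.154 -0.988 -0.   ]
 [ 0.     0.    -1.   ]
 [ 0.988 -0.154  0.   ]]
turn first (rows of full scale): [-0.002  0.005 -0.003] then shift in TARGET frame: [0.188 6.085 0.192]  shift in CURRENT frame: [0.189 6.085 0.191]
[280.777 299.601]
[281.093 260.865]
[281.438 218.734]
[281.814 172.743]
[282.226 122.333]
```

View pics/w3.png

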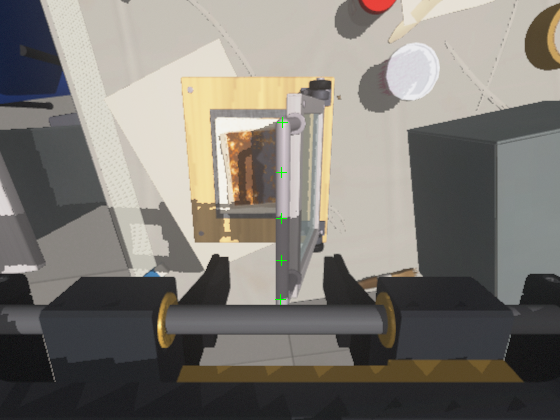

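The projected bar points lie on the bar (column ~281), so the fit holds. I'll descend and straddle it.

carry_out:
  moves:
    - [[0.2,1,0.2],[0,0,0]]
    - [[0,1,0],[0,0,0]]
    - [[0,1,0],[0,0,0]]
    - [[0,1,0],[0,0,0]]
    - [[0,1,0],[0,0,0]]
    - [[0,0.9,0],[0,0,0]]
    - [[0,0,0],[0,0,0]]
    - [[0,0,0],[0,0,0]]

```text
time: 5.47
ee_pos: [659.6, -21.7, 303.9]
tcp_rot: [0.46, -0.461, 0.538, -0.536]
contact_force: [0.1, 0.3, 0.2]
width: 0.604
```

Run:
```python
from h import *
p,_,s=tool(); print(p,s["width"],s["contact_force"])
out=[]
for n in("scene","side"):
    im=manip.snapshot(n)["img"]
    u=proj(n,p); x,y=int(u[0])-40,int(u[1])-40
    c=cv2.resize(im[y:y+75,x:x+80],None,fx=5,fy=5,interpolation=cv2.INTER_CUBIC)
    cv2.drawMarker(c,(int((u[0]-x)*5),int((u[1]-y)*5)),(0,255,0),0,12,1); out.append(c)
cv2.imwrite("pics/t9.png",np.hstack(out))
```

```text
[659.60139721 -21.66959065 303.91145746] 0.6036929137377379 [0.14914214 0.30432678 0.21507324]
```

View pics/t9.png

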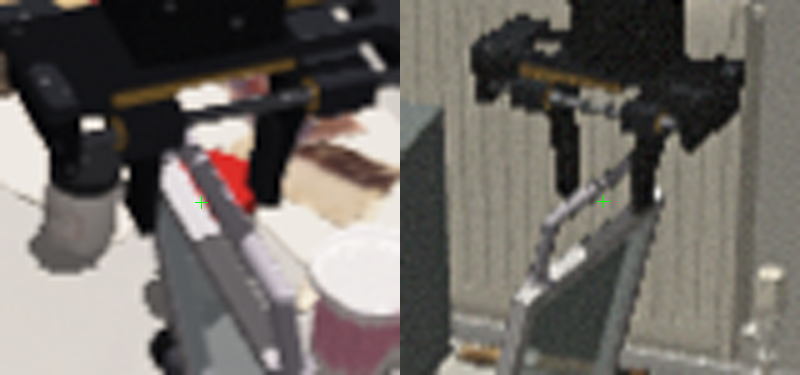

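carry_out:
  moves:
    - [[0,0.3,0],[0,0,0]]
    - [[0,0,0],[0,0,0]]
    - [[0,0,0],[0,0,0]]
    - [[0,0,0],[0,0,0]]
    - [[0,0,0],[0,0,0]]
    - [[0,0,0],[0,0,0]]
    - [[0,0,0],[0,0,0]]
    - [[0,0,0],[0,0,0]]
  jaw: 1
  newtons: 30

```text
time: 6.23
ee_pos: [660.5, -22.4, 298.6]
tcp_rot: [-0.46, 0.46, -0.537, 0.537]
contact_force: [1.4, 0.1, -0.4]
width: 0.12
```

Run:
```python
from h import *
p,_,s=tool(); print(p,s["width"],s["width"]*87,s["contact_force"],s["joints"])
cv2.imwrite("pics/w4.png",manip.snapshot("wrist")["img"])
```

```text
[660.4712369  -22.39902672 298.61790759] 0.12033957846039457 10.469543326054328 [ 1.3943585   0.06473431 -0.36192605] [-2.02673815e-01  5.09585492e-01  1.24403633e+00  1.70578046e-05
  1.38732165e+00 -4.86484322e-02]
```

View pics/w4.png

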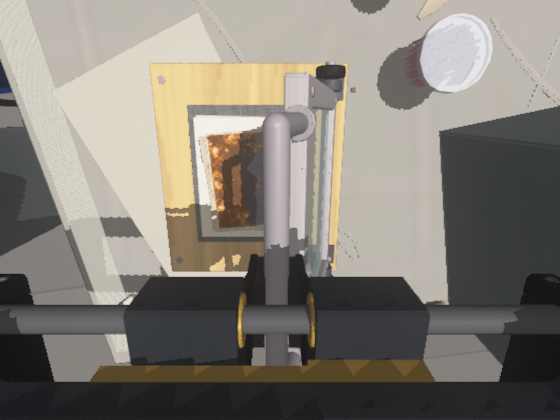

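```bash
cat > arc.py <<'E'
from h import *
import sys
# args: th0, th1, nrows, dtilt total, off_r(mm radial command)
def rows(th0,th1,n,dt,tilt0,L=255.0,pz=18.7):
    # 2D: X along base x (tool z at tilt0=0), Z up
    def pose(th,t):
        G=np.array([-L*np.cos(th),L*np.sin(th)]); y=np.array([np.sin(t),-np.cos(t)]); z=np.array([np.cos(t),np.sin(t)])
        return G+pz*y,y,z
    out=[]
    acc=np.zeros(2)
    for i in range(n):
        a=pose(th0+(th1-th0)*i/n,tilt0+dt*i/n); b=pose(th0+(th1-th0)*(i+1)/n,tilt0+dt*(i+1)/n)
        d=b[0]-a[0]; v=np.array([d@a[1],d@a[2]])/20+acc; r=v.round(2); acc=v-r
        out.append([[0,float(r[0]),float(r[1])],[round(dt/n/.08,3),0,0]])
    return out
if __name__=="__main__":
    a=[float(x) for x in sys.argv[1:]]
    for r in rows(a[0],a[1],int(a[2]),a[3],a[4]): print(r)
E
python3 arc.py 1.335 1.095 12 .096 0
python3 - <<'E'
from h import *
p,R,s=tool(); G=p-18.7*R.as_matrix()[:,1]; h=np.array([718,-31.,72]); xh=np.array([.988,-.154,0]);d=G-h
print(G, d@xh, d[2], np.arctan2(d[2],-d@xh), np.hypot(d@xh,d[2]))
E
```

```text
[[0, 0.06, -0.24], [0.1, 0, 0]]
[[0, 0.07, -0.24], [0.1, 0, 0]]
[[0, 0.06, -0.24], [0.1, 0, 0]]
[[0, 0.08, -0.23], [0.1, 0, 0]]
[[0, 0.07, -0.24], [0.1, 0, 0]]
[[0, 0.08, -0.24], [0.1, 0, 0]]
[[0, 0.08, -0.23], [0.1, 0, 0]]
[[0, 0.08, -0.24], [0.1, 0, 0]]
[[0, 0.08, -0.23], [0.1, 0, 0]]
[[0, 0.09, -0.23], [0.1, 0, 0]]
[[0, 0.09, -0.23], [0.1, 0, 0]]
[[0, 0.1, -0.23], [0.1, 0, 0]]
[660.42008227 -22.39638238 317.27887646] -58.21391583548932 245.27887645776156 1.3377701988748327 252.09241804005785
```

carry_out:
  moves:
    - [[0,0.06,-0.24],[0.1,0,0]]
    - [[0,0.07,-0.24],[0.1,0,0]]
    - [[0,0.06,-0.24],[0.1,0,0]]
    - [[0,0.08,-0.23],[0.1,0,0]]
    - [[0,0.07,-0.24],[0.1,0,0]]
    - [[0,0.08,-0.24],[0.1,0,0]]
    - [[0,0.08,-0.23],[0.1,0,0]]
    - [[0,0.08,-0.24],[0.1,0,0]]
    - [[0,0.08,-0.23],[0.1,0,0]]
    - [[0,0.09,-0.23],[0.1,0,0]]
    - [[0,0.09,-0.23],[0.1,0,0]]
    - [[0,0.1,-0.23],[0.1,0,0]]

```text
time: 7.28
ee_pos: [605.0, -13.8, 276.6]
tcp_rot: [-0.482, 0.437, -0.511, 0.562]
contact_force: [3.6, -0.1, -6.9]
width: 0.119
```

```bash
cat > st.py <<'E'
from h import *
p,R,s=tool(); G=p-18.7*R.as_matrix()[:,1]; h=np.array([718,-31.,72]); xh=np.array([.988,-.154,0]);d=G-h
y=R.as_matrix()[:,1]
np.set_printoptions(precision=2,suppress=True)
print("G",G,"th",np.arctan2(d[2],-d@xh),"r",np.hypot(d@xh,d[2]),"tilt",np.arctan2(y@xh,-y[2]),"F",s["contact_force"],"M",s["ft_torque"],"w",s["width"]*87,"t",s["time"],"q",s["joints"])
E
python3 st.py; python3 arc.py 1.095 .735 12 .096 .096
```

```text
G [603.27 -13.52 295.17] th 1.0912645896884716 r 251.53619487081133 tilt 0.09642710438785344 F [ 3.62 -0.12 -6.9 ] M [-0.22 -0.72  0.04] w 10.345832321324966 t 7.2833 q [-0.21  0.4   1.49  0.01  1.15 -0.06]
[[0, 0.15, -0.35], [0.1, 0, 0]]
[[0, 0.15, -0.34], [0.1, 0, 0]]
[[0, 0.16, -0.34], [0.1, 0, 0]]
[[0, 0.17, -0.33], [0.1, 0, 0]]
[[0, 0.18, -0.33], [0.1, 0, 0]]
[[0, 0.19, -0.33], [0.1, 0, 0]]
[[0, 0.19, -0.32], [0.1, 0, 0]]
[[0, 0.2, -0.32], [0.1, 0, 0]]
[[0, 0.21, -0.32], [0.1, 0, 0]]
[[0, 0.21, -0.31], [0.1, 0, 0]]
[[0, 0.22, -0.3], [0.1, 0, 0]]
[[0, 0.23, -0.3], [0.1, 0, 0]]
```

carry_out:
  moves:
    - [[0,0.15,-0.35],[0.1,0,0]]
    - [[0,0.15,-0.34],[0.1,0,0]]
    - [[0,0.16,-0.34],[0.1,0,0]]
    - [[0,0.17,-0.33],[0.1,0,0]]
    - [[0,0.18,-0.33],[0.1,0,0]]
    - [[0,0.19,-0.33],[0.1,0,0]]
    - [[0,0.19,-0.32],[0.1,0,0]]
    - [[0,0.2,-0.32],[0.1,0,0]]
    - [[0,0.21,-0.32],[0.1,0,0]]
    - [[0,0.21,-0.31],[0.1,0,0]]
    - [[0,0.22,-0.3],[0.1,0,0]]
    - [[0,0.23,-0.3],[0.1,0,0]]

```text
time: 8.28
ee_pos: [536.8, -3.1, 222.1]
tcp_rot: [-0.503, 0.413, -0.482, 0.587]
contact_force: [6.9, 0.1, -8.2]
width: 0.125
```

```bash
python3 st.py; python3 arc.py .735 .435 12 .048 .192
```

```text
G [533.21  -2.54 240.43] th 0.7333060938609406 r 251.63278570405873 tilt 0.19595307084700633 F [ 6.89  0.12 -8.18] M [-0.13 -0.9   0.04] w 10.90197634012722 t 8.2833 q [-0.22  0.34  1.8   0.02  0.81 -0.08]
[[0, 0.19, -0.25], [0.05, 0, 0]]
[[0, 0.2, -0.24], [0.05, 0, 0]]
[[0, 0.21, -0.24], [0.05, 0, 0]]
[[0, 0.21, -0.24], [0.05, 0, 0]]
[[0, 0.21, -0.23], [0.05, 0, 0]]
[[0, 0.22, -0.23], [0.05, 0, 0]]
[[0, 0.23, -0.22], [0.05, 0, 0]]
[[0, 0.23, -0.22], [0.05, 0, 0]]
[[0, 0.23, -0.21], [0.05, 0, 0]]
[[0, 0.24, -0.21], [0.05, 0, 0]]
[[0, 0.24, -0.2], [0.05, 0, 0]]
[[0, 0.25, -0.2], [0.05, 0, 0]]
```

carry_out:
  moves:
    - [[0,0.21,-0.23],[0.05,0,0]]
    - [[0,0.22,-0.22],[0.05,0,0]]
    - [[0,0.23,-0.22],[0.05,0,0]]
    - [[0,0.22,-0.22],[0.05,0,0]]
    - [[0,0.22,-0.22],[0.05,0,0]]
    - [[0,0.22,-0.23],[0.05,0,0]]
    - [[0,0.23,-0.22],[0.05,0,0]]
    - [[0,0.23,-0.22],[0.05,0,0]]
    - [[0,0.23,-0.21],[0.05,0,0]]
    - [[0,0.24,-0.21],[0.05,0,0]]
    - [[0,0.24,-0.2],[0.05,0,0]]
    - [[0,0.25,-0.2],[0.05,0,0]]

```text
time: 9.28
ee_pos: [496.1, 3.3, 156.6]
tcp_rot: [-0.512, 0.402, -0.469, 0.597]
contact_force: [-1.8, 1.0, -1.9]
width: 0.121
```

```bash
python3 st.py; python3 arc.py .435 .195 12 .0 .24
```

```text
G [491.72   3.96 174.81] th 0.4220833656153263 r 250.97203724552753 tilt 0.239007236985292 F [-1.75  0.96 -1.89] M [0.13 0.22 0.03] w 10.534176700606261 t 9.2833 q [-0.23  0.39  1.99  0.04  0.51 -0.11]
[[0, 0.2, -0.16], [0.0, 0, 0]]
[[0, 0.2, -0.15], [0.0, 0, 0]]
[[0, 0.21, -0.15], [0.0, 0, 0]]
[[0, 0.21, -0.14], [0.0, 0, 0]]
[[0, 0.21, -0.15], [0.0, 0, 0]]
[[0, 0.22, -0.13], [0.0, 0, 0]]
[[0, 0.22, -0.13], [0.0, 0, 0]]
[[0, 0.22, -0.13], [0.0, 0, 0]]
[[0, 0.22, -0.13], [0.0, 0, 0]]
[[0, 0.23, -0.11], [0.0, 0, 0]]
[[0, 0.22, -0.12], [0.0, 0, 0]]
[[0, 0.23, -0.11], [0.0, 0, 0]]
```

carry_out:
  moves:
    - [[0,0.2,-0.16],[0,0,0]]
    - [[0,0.2,-0.15],[0,0,0]]
    - [[0,0.21,-0.15],[0,0,0]]
    - [[0,0.21,-0.15],[0,0,0]]
    - [[0,0.21,-0.15],[0,0,0]]
    - [[0,0.22,-0.14],[0,0,0]]
    - [[0,0.22,-0.13],[0,0,0]]
    - [[0,0.22,-0.13],[0,0,0]]

```text
time: 9.95
ee_pos: [482.7, 5.3, 118.5]
tcp_rot: [-0.512, 0.402, -0.469, 0.597]
contact_force: [-0.0, 2.9, -3.7]
width: 0.122
```

```bash
python3 st.py
python3 - <<'E'
from h import *
p,_,s=tool(); out=[]
for n in("scene","side"):
    im=manip.snapshot(n)["img"]
    u=proj(n,p); x,y=int(u[0])-55,int(u[1])-75
    c=cv2.resize(im[y:y+140,x:x+100],None,fx=4,fy=4,interpolation=cv2.INTER_CUBIC); out.append(c)
cv2.imwrite("pics/t10.png",np.hstack(out))
E
```

```text
G [478.32   5.98 136.64] th 0.26049620546041613 r 250.96308890567101 tilt 0.24015295717706192 F [-0.01  2.94 -3.73] M [0.4  0.17 0.14] w 10.598507646517655 t 9.95 q [-0.23  0.46  2.06  0.05  0.38 -0.12]
```

View pics/t10.png

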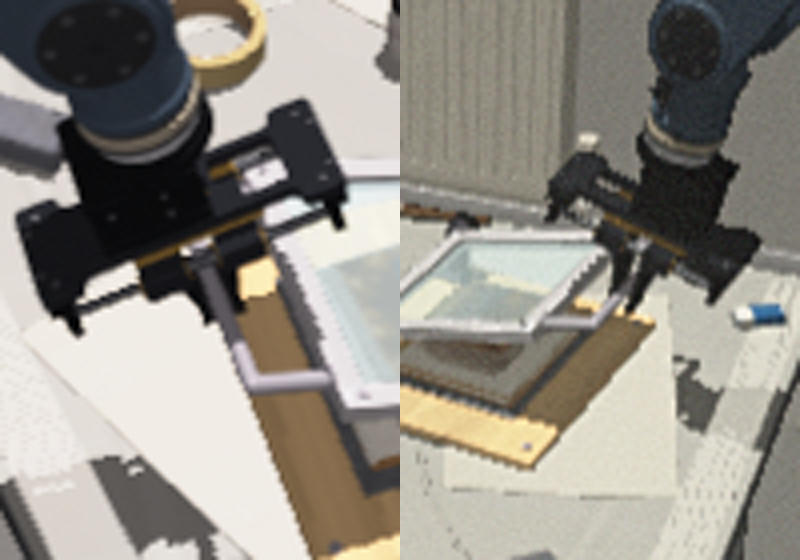

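```bash
python3 arc.py .26 .11 10 -.08 .24
```

```text
[[0, 0.17, -0.1], [-0.1, 0, 0]]
[[0, 0.17, -0.09], [-0.1, 0, 0]]
[[0, 0.17, -0.09], [-0.1, 0, 0]]
[[0, 0.18, -0.09], [-0.1, 0, 0]]
[[0, 0.17, -0.08], [-0.1, 0, 0]]
[[0, 0.18, -0.08], [-0.1, 0, 0]]
[[0, 0.18, -0.07], [-0.1, 0, 0]]
[[0, 0.18, -0.07], [-0.1, 0, 0]]
[[0, 0.18, -0.07], [-0.1, 0, 0]]
[[0, 0.19, -0.06], [-0.1, 0, 0]]
```

carry_out:
  moves:
    - [[0,0.17,-0.1],[-0.1,0,0]]
    - [[0,0.17,-0.09],[-0.1,0,0]]
    - [[0,0.17,-0.09],[-0.1,0,0]]
    - [[0,0.18,-0.09],[-0.1,0,0]]
    - [[0,0.17,-0.08],[-0.1,0,0]]
    - [[0,0.18,-0.08],[-0.1,0,0]]
    - [[0,0.18,-0.07],[-0.1,0,0]]
    - [[0,0.18,-0.07],[-0.1,0,0]]
    - [[0,0,0],[0,0,0]]
    - [[0,0,0],[0,0,0]]

```text
time: 10.88
ee_pos: [475.1, 6.5, 88.0]
tcp_rot: [-0.498, 0.418, -0.488, 0.582]
contact_force: [0.5, 4.0, -9.0]
width: 0.119
```

```bash
python3 st.py; python3 arc.py .14 -.04 30 0 .176
```

```text
G [471.89   6.95 106.39] th 0.13724063437891199 r 251.36818482713346 tilt 0.17402904960976795 F [ 0.46  4.04 -8.95] M [0.63 0.28 0.14] w 10.368268572394074 t 10.8833 q [-0.23  0.53  2.05  0.04  0.39 -0.11]
[[0, 0.07, -0.02], [0.0, 0, 0]]
[[0, 0.08, -0.03], [0.0, 0, 0]]
[[0, 0.07, -0.02], [0.0, 0, 0]]
[[0, 0.07, -0.02], [0.0, 0, 0]]
[[0, 0.08, -0.02], [0.0, 0, 0]]
[[0, 0.07, -0.02], [0.0, 0, 0]]
[[0, 0.07, -0.03], [0.0, 0, 0]]
[[0, 0.08, -0.02], [0.0, 0, 0]]
[[0, 0.07, -0.02], [0.0, 0, 0]]
[[0, 0.07, -0.02], [0.0, 0, 0]]
[[0, 0.08, -0.01], [0.0, 0, 0]]
[[0, 0.07, -0.02], [0.0, 0, 0]]
[[0, 0.08, -0.02], [0.0, 0, 0]]
[[0, 0.07, -0.02], [0.0, 0, 0]]
[[0, 0.08, -0.02], [0.0, 0, 0]]
[[0, 0.07, -0.01], [0.0, 0, 0]]
[[0, 0.07, -0.02], [0.0, 0, 0]]
[[0, 0.08, -0.02], [0.0, 0, 0]]
[[0, 0.07, -0.01], [0.0, 0, 0]]
[[0, 0.08, -0.02], [0.0, 0, 0]]
[[0, 0.07, -0.01], [0.0, 0, 0]]
[[0, 0.08, -0.02], [0.0, 0, 0]]
[[0, 0.07, -0.01], [0.0, 0, 0]]
[[0, 0.08, -0.01], [0.0, 0, 0]]
[[0, 0.08, -0.02], [0.0, 0, 0]]
[[0, 0.07, -0.01], [0.0, 0, 0]]
[[0, 0.08, -0.01], [0.0, 0, 0]]
[[0, 0.07, -0.01], [0.0, 0, 0]]
[[0, 0.08, -0.01], [0.0, 0, 0]]
[[0, 0.07, -0.01], [0.0, 0, 0]]
```

carry_out:
  moves:
    - [[0,0.08,-0.02],[0,0,0]]
    - [[0,0.08,-0.02],[0,0,0]]
    - [[0,0.08,-0.02],[0,0,0]]
    - [[0,0.08,-0.02],[0,0,0]]
    - [[0,0.08,-0.02],[0,0,0]]
    - [[0,0.08,-0.02],[0,0,0]]
    - [[0,0.08,-0.02],[0,0,0]]

```text
time: 11.47
ee_pos: [473.7, 6.7, 77.2]
tcp_rot: [-0.498, 0.418, -0.488, 0.582]
contact_force: [-3.3, 4.8, -2.5]
width: 0.113
```

```bash
python3 st.py
```

```text
G [470.54   7.19  95.6 ] th 0.09396998775562826 r 251.4857008903497 tilt 0.17426328957719353 F [-3.35  4.81 -2.46] M [0.55 0.47 0.12] w 9.8278288675278 t 11.4667 q [-0.23  0.55  2.06  0.04  0.35 -0.11]
```

carry_out:
  moves:
    - [[0,0.08,-0.02],[0,0,0]]
    - [[0,0.08,-0.02],[0,0,0]]

```text
time: 11.63
ee_pos: [473.4, 6.7, 73.8]
tcp_rot: [-0.498, 0.418, -0.488, 0.582]
contact_force: [-2.6, 4.5, -2.5]
width: 0.113
```

carry_out:
  moves:
    - [[0,0.08,-0.02],[0,0,0]]
    - [[0,0.08,-0.02],[0,0,0]]

```text
time: 11.8
ee_pos: [473.1, 6.8, 70.5]
tcp_rot: [-0.498, 0.418, -0.488, 0.581]
contact_force: [-2.2, 4.6, -2.0]
width: 0.118
```

carry_out:
  moves:
    - [[0,0.08,-0.02],[0,0,0]]
    - [[0,0.08,-0.02],[0,0,0]]

```text
time: 11.97
ee_pos: [472.8, 6.8, 67.2]
tcp_rot: [-0.498, 0.418, -0.488, 0.581]
contact_force: [-3.3, 4.5, -2.2]
width: 0.12
```

carry_out:
  moves:
    - [[0,0.08,-0.02],[0,0,0]]
    - [[0,0.08,-0.02],[0,0,0]]

```text
time: 12.13
ee_pos: [472.6, 6.9, 63.9]
tcp_rot: [-0.498, 0.419, -0.488, 0.581]
contact_force: [-2.6, 4.3, -3.4]
width: 0.117
```

carry_out:
  moves:
    - [[0,0.08,-0.01],[0,0,0]]
    - [[0,0.08,-0.02],[0,0,0]]

```text
time: 12.3
ee_pos: [472.4, 6.9, 60.7]
tcp_rot: [-0.498, 0.419, -0.488, 0.581]
contact_force: [-3.1, 4.2, -3.3]
width: 0.119
```

carry_out:
  moves:
    - [[0,0.08,-0.01],[0,0,0]]
    - [[0,0.08,-0.02],[0,0,0]]

```text
time: 12.47
ee_pos: [472.3, 6.9, 57.4]
tcp_rot: [-0.498, 0.419, -0.488, 0.581]
contact_force: [-3.7, 3.4, -3.0]
width: 0.117
```

carry_out:
  moves:
    - [[0,0.08,-0.01],[0,0,0]]
    - [[0,0.08,-0.01],[0,0,0]]

```text
time: 12.63
ee_pos: [472.2, 6.9, 54.1]
tcp_rot: [-0.498, 0.419, -0.489, 0.581]
contact_force: [-4.3, 3.4, -1.9]
width: 0.116
```

carry_out:
  moves:
    - [[0,0.08,-0.01],[0,0,0]]
    - [[0,0.08,-0.01],[0,0,0]]

```text
time: 12.8
ee_pos: [472.1, 7.0, 51.2]
tcp_rot: [-0.498, 0.419, -0.489, 0.581]
contact_force: [-6.1, 4.6, 5.5]
width: 0.118
```

Contact with the pack shows as Fz going from -2 to +5.5 N, with the platen about level. I'll release by opening slightly.

carry_out:
  moves:
    - [[0,-0.05,0],[0,0,0]]
    - [[0,0,0],[0,0,0]]
    - [[0,0,0],[0,0,0]]
    - [[0,0,0],[0,0,0]]
  jaw: 0.35

```text
time: 13.13
ee_pos: [476.2, 5.7, 52.9]
tcp_rot: [-0.499, 0.417, -0.486, 0.583]
contact_force: [0.9, 0.9, 0.5]
width: 0.297
```

```bash
python3 st.py
python3 - <<'E'
from h import *
p,_,s=tool(); out=[]
for n in("scene","side"):
    im=manip.snapshot(n)["img"]
    u=proj(n,p); x,y=int(u[0])-55,int(u[1])-75
    c=cv2.resize(im[y:y+140,x:x+100],None,fx=4,fy=4,interpolation=cv2.INTER_CUBIC); out.append(c)
cv2.imwrite("pics/t11.png",np.hstack(out))
cv2.imwrite("pics/w5.png",manip.snapshot("wrist")["img"])
E
```

```text
G [472.88   6.18  71.25] th -0.003036730606194032 r 247.90244173515143 tilt 0.18072915835906417 F [0.91 0.89 0.46] M [-0.1   0.18 -0.01] w 25.802494638466584 t 13.1333 q [-0.23  0.61  2.07  0.05  0.27 -0.12]
```

View pics/t11.png

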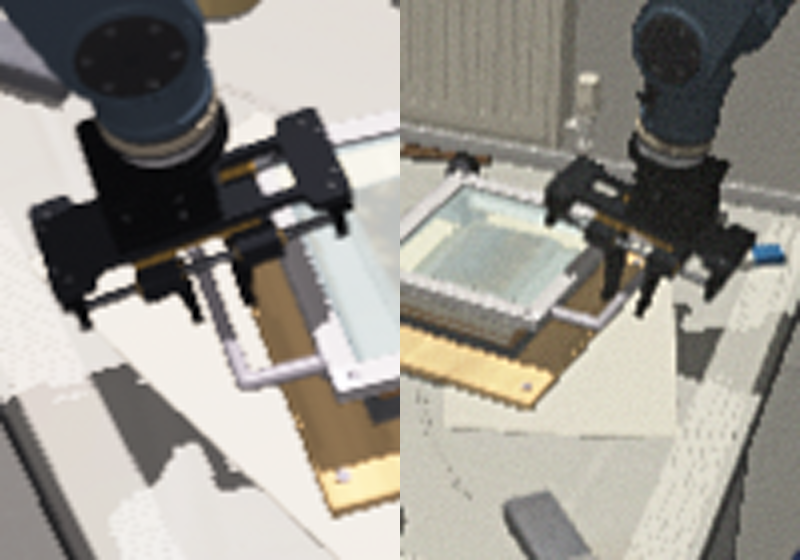

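View pics/w5.png

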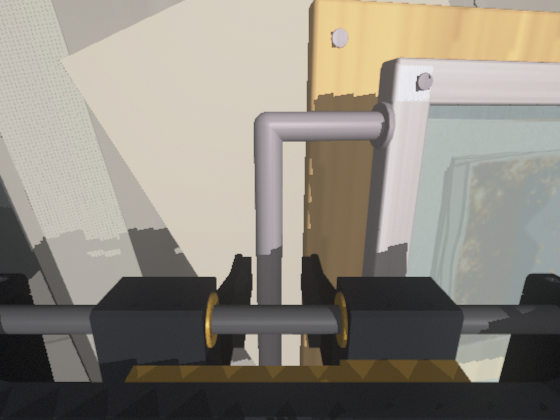

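carry_out:
  moves:
    - [[0,0,0],[0,0,0]]
    - [[0,0,0],[0,0,0]]
    - [[0,0,0],[0,0,0]]
    - [[0,0,0],[0,0,0]]
    - [[0,0,0],[0,0,0]]
    - [[0,-0.5,0],[0,0,0]]
    - [[0,-0.5,0],[0,0,0]]
    - [[0,-0.5,0],[0,0,0]]
    - [[0,-0.5,0],[0,0,0]]
    - [[0,-0.5,0],[0,0,0]]
    - [[0,-0.5,0],[0,0,0]]

```text
time: 14.2
ee_pos: [463.3, 8.3, 112.2]
tcp_rot: [-0.499, 0.418, -0.488, 0.582]
contact_force: [-0.5, 0.2, -0.1]
width: 0.323
```

```bash
python3 st.py
python3 - <<'E'
from h import *
d=np.array([.669,-.743]); n=np.array([.743,.669])
for z in (n,-n):
    plan([452.4,316.2,160],Rdown(z))
E
```

```text
G [460.03   8.77 130.63] th 0.22096858007826908 r 267.5039266920086 tilt 0.1761904048138748 F [-0.46  0.25 -0.1 ] M [-0.1   0.09 -0.04] w 28.105577032126305 t 14.2 q [-0.23  0.47  2.06  0.03  0.43 -0.11]
now [463.269   8.268 112.22 ] axes x,y,z rows
 [[-0.153 -0.988  0.   ]
 [ 0.173 -0.027 -0.985]
 [ 0.973 -0.151  0.175]]
turn first (rows of full scale): [ -2.056 -11.057   0.978] then shift in TARGET frame: [-11.806  -2.389   9.898]  shift in CURRENT frame: [-15.131  -2.861  -2.434]
now [463.269   8.268 112.22 ] axes x,y,z rows
 [[-0.153 -0.988  0.   ]
 [ 0.173 -0.027 -0.985]
 [ 0.973 -0.151  0.175]]
turn first (rows of full scale): [-1.18  28.095 -2.481] then shift in TARGET frame: [11.806 -2.389 -9.898]  shift in CURRENT frame: [-15.131  -2.861  -2.434]
```

carry_out:
  moves:
    - [[0,-1,0],[0,0,0]]
    - [[0,-1,0],[0,0,0]]
    - [[0,-1,0],[-0.55,0,0]]
    - [[0,-1,0],[-0.55,0,0]]
    - [[0,0,0],[-0.55,0,0]]
    - [[0,0,0],[-0.55,0,0]]
  jaw: -1

```text
time: 14.7
ee_pos: [451.0, 10.1, 192.4]
tcp_rot: [-0.46, 0.46, -0.536, 0.538]
contact_force: [-0.2, -0.3, -0.0]
width: 0.694
```

carry_out:
  moves:
    - [[-1,0,0],[0,-1,0]]
    - [[-1,0,0],[0,-1,0]]
    - [[-1,0,0],[0,-1,0]]
    - [[-1,0,0],[0,-1,0]]
    - [[-1,0,0],[0,-1,0]]
    - [[-1,0,0],[0,-1,0]]
    - [[-1,0,0],[0,-1,0]]
    - [[-1,0,0],[0,-1,0]]
    - [[-1,0,0],[0,-1,0]]
    - [[-1,0,0],[0,-1,0]]
    - [[-1,0,0],[0,-1,0]]
    - [[0,0,0],[0,0,0]]

```text
time: 15.7
ee_pos: [395.5, 218.4, 190.4]
tcp_rot: [-0.645, 0.646, -0.289, 0.287]
contact_force: [-0.2, 0.6, -0.3]
width: 1.001
```

Run:
```python
from h import *
n=np.array([.743,.669]); plan([452.4,316.2,160],Rdown(n))
out=[]
for k,im in(("scene",manip.snapshot("scene")["img"]),("side",manip.snapshot("side")["img"])):
    out.append(im)
cv2.imwrite("pics/s2.png",cv2.resize(out[0][150:360,180:460],(800,600))); cv2.imwrite("pics/s3.png",cv2.resize(out[1][100:310,150:430],(800,600)))
```

```text
now [395.516 218.445 190.431] axes x,y,z rows
 [[ 0.668 -0.744 -0.002]
 [-0.002  0.    -1.   ]
 [ 0.744  0.668 -0.002]]
turn first (rows of full scale): [ 0.021 -0.025 -0.023] then shift in TARGET frame: [-1.729  1.522  5.384]  shift in CURRENT frame: [-1.737  1.516  5.383]
```

View pics/s2.png

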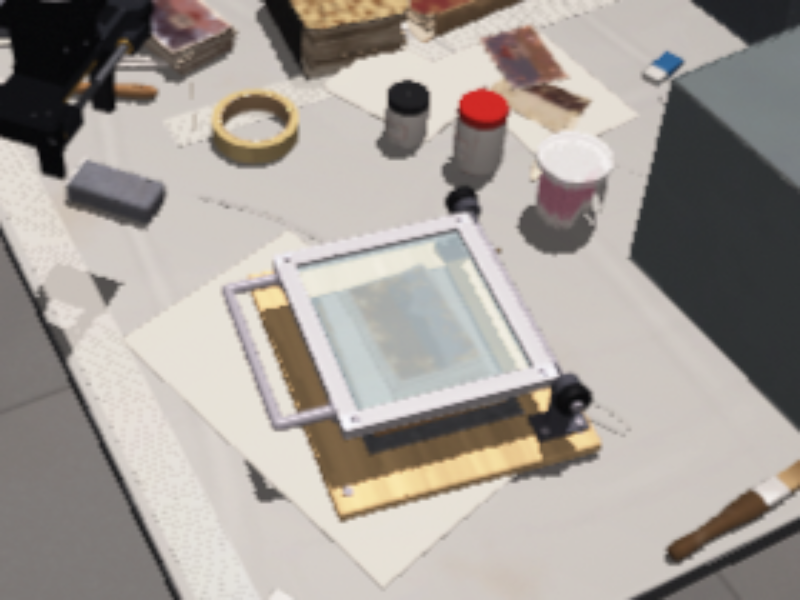

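View pics/s3.png

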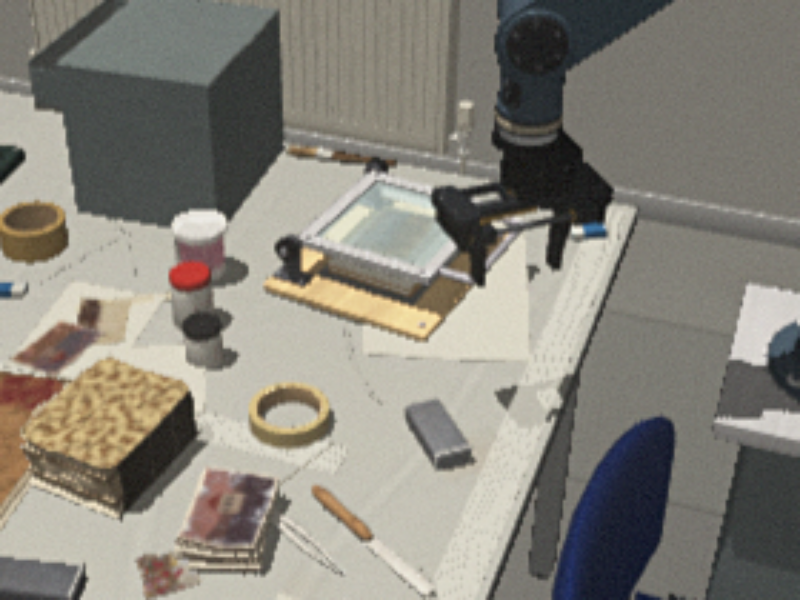

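carry_out:
  moves:
    - [[-0.3,0,1],[0,0,0]]
    - [[-0.3,0,1],[0,0,0]]
    - [[-0.3,0,1],[0,0,0]]
    - [[-0.3,0,1],[0,0,0]]
    - [[-0.3,0,1],[0,0,0]]
    - [[-0.2,0,0.4],[0,0,0]]
    - [[0,0,0],[0,0,0]]
    - [[0,0,0],[0,0,0]]

```text
time: 16.47
ee_pos: [456.7, 313.0, 189.8]
tcp_rot: [-0.644, 0.645, -0.29, 0.29]
contact_force: [0.1, -0.3, -0.3]
width: 0.995
```

Run:
```python
from h import *
print("glass",onz("scene",(324.2,262),73))
n=np.array([.743,.669]); plan([452.4,316.2,5],Rdown(n))
s=manip.snapshot("wrist"); K,T=s["camera_matrix"],s["T"]; im=s["img"]
for a,b in((0,0),(50,23),(50,-23),(-50,23),(-50,-23)):
    X=np.array([452.4+a*.669+b*.743,316.2-a*.743+b*.669,27,1]); q=K@np.linalg.inv(T)[:3]@X; q=q[:2]/q[2]; cv2.drawMarker(im,(int(q[0]),int(q[1])),(0,255,0),0,10,1)
cv2.imwrite("pics/w6.png",im)
```

```text
glass [616.02024428 -21.87164973  73.        ]
now [456.671 312.981 189.801] axes x,y,z rows
 [[ 0.664 -0.748  0.   ]
 [-0.001 -0.001 -1.   ]
 [ 0.748  0.664 -0.002]]
turn first (rows of full scale): [ 0.02  -0.094  0.001] then shift in TARGET frame: [-0.262  9.24  -0.051]  shift in CURRENT frame: [-0.263  9.24  -0.038]
```

View pics/w6.png

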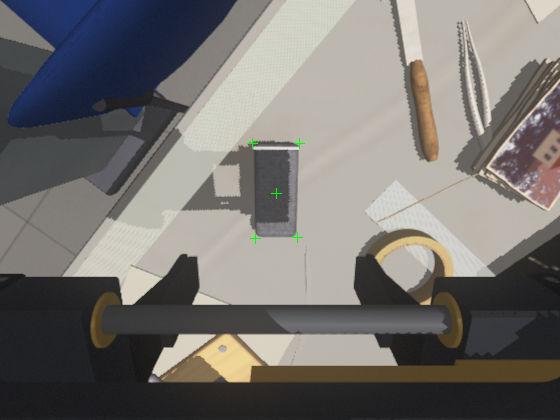

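carry_out:
  moves:
    - [[-0.2,1,0],[0,0,0]]
    - [[0,1,0],[0,0,0]]
    - [[0,1,0],[0,0,0]]
    - [[0,1,0],[0,0,0]]
    - [[0,1,0],[0,0,0]]
    - [[0,1,0],[0,0,0]]
    - [[0,1,0],[0,0,0]]
    - [[0,0.5,0],[0,0,0]]
    - [[0,0.5,0],[0,0,0]]
    - [[0,0.2,0],[0,0,0]]
    - [[0,0.2,0],[0,0,0]]
    - [[0,0,0],[0,0,0]]

```text
time: 17.52
ee_pos: [454.4, 316.8, 22.1]
tcp_rot: [-0.645, 0.645, -0.29, 0.29]
contact_force: [0.3, -0.7, 0.2]
width: 1.004
```

Run:
```python
from h import *
p,_,s=tool(); print(p,s["contact_force"]); out=[]
for n in("scene","side"):
    im=manip.snapshot(n)["img"]
    u=proj(n,p); x,y=int(u[0])-40,int(u[1])-60
    c=cv2.resize(im[y:y+100,x:x+80],None,fx=5,fy=5,interpolation=cv2.INTER_CUBIC)
    cv2.drawMarker(c,(int((u[0]-x)*5),int((u[1]-y)*5)),(0,255,0),0,12,1); out.append(c)
cv2.imwrite("pics/t12.png",np.hstack(out))
```

```text
[454.37474612 316.77841624  22.0527176 ] [ 0.3187276  -0.7147139   0.15355422]
```

View pics/t12.png

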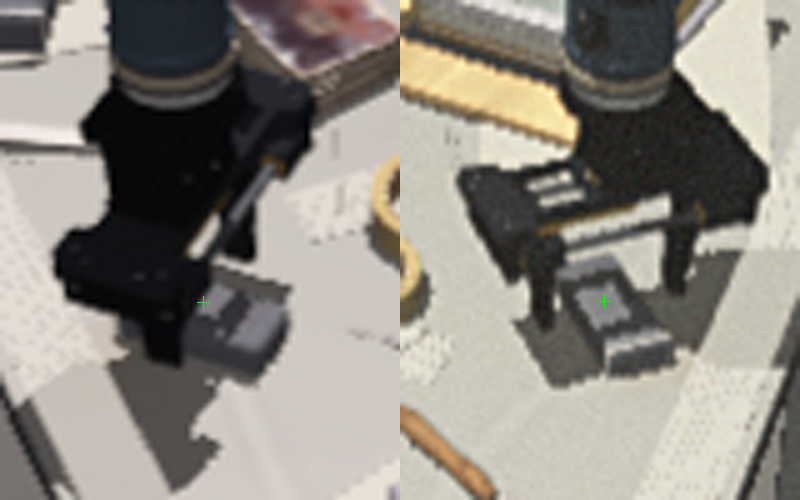

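carry_out:
  moves:
    - [[0,0.3,0],[0,0,0]]
    - [[0,0.3,0],[0,0,0]]
    - [[0,0.2,0],[0,0,0]]
    - [[0,0,0],[0,0,0]]
    - [[0,0,0],[0,0,0]]

```text
time: 18.03
ee_pos: [454.0, 316.8, 5.6]
tcp_rot: [-0.645, 0.645, -0.29, 0.29]
contact_force: [-0.3, 0.7, -0.6]
width: 0.999
```

carry_out:
  moves:
    - [[0,0,0],[0,0,0]]
    - [[0,0,0],[0,0,0]]
    - [[0,0,0],[0,0,0]]
    - [[0,0,0],[0,0,0]]
    - [[0,0,0],[0,0,0]]
    - [[0,0,0],[0,0,0]]
    - [[0,0,0],[0,0,0]]
    - [[0,0,0],[0,0,0]]
  jaw: 1
  newtons: 40

```text
time: 18.7
ee_pos: [453.5, 316.3, 6.0]
tcp_rot: [-0.644, 0.646, -0.29, 0.289]
contact_force: [-1.5, -2.3, 1.4]
width: 0.514
```

carry_out:
  moves:
    - [[0,-0.2,0],[0,0,0]]
    - [[0,-0.5,0],[0,0,0]]
    - [[0,-0.5,0],[0,0,0]]
    - [[0,-1,0],[0,0,0]]
    - [[0,-1,0],[0,0,0]]
    - [[0,-1,0],[0,0,0]]
    - [[0,-1,0],[0,0,0]]
    - [[0,-1,0],[0,0,0]]
    - [[0,-1,0],[0,0,0]]
    - [[0,-1,0],[0,0,0]]
    - [[0,-1,0],[0,0,0]]
    - [[0,0,0],[0,0,0]]

```text
time: 19.7
ee_pos: [456.4, 318.1, 194.6]
tcp_rot: [0.647, -0.643, 0.288, -0.292]
contact_force: [0.2, 1.7, -5.8]
width: 0.513
```

Run:
```python
from h import *
p,_,s=tool(); print(s["contact_force"],s["width"]*87,s["joints"])
plan([616,-17,190],Rdown(np.array([.988,-.154])))
cv2.imwrite("pics/w7.png",manip.snapshot("wrist")["img"])
```

```text
[ 0.24413777  1.72842609 -5.78101957] 44.60093724573278 [ 4.07665768e-01  4.67299697e-01  1.64297283e+00  2.79524491e-04
  1.02218823e+00 -3.18660993e-01]
now [456.418 318.096 194.604] axes x,y,z rows
 [[ 0.664 -0.748  0.003]
 [ 0.008  0.004 -1.   ]
 [ 0.748  0.664  0.009]]
turn first (rows of full scale): [-0.117 11.01  -0.017] then shift in TARGET frame: [15.326  0.23  10.464]  shift in CURRENT frame: [17.825  0.232 -5.161]
```

View pics/w7.png

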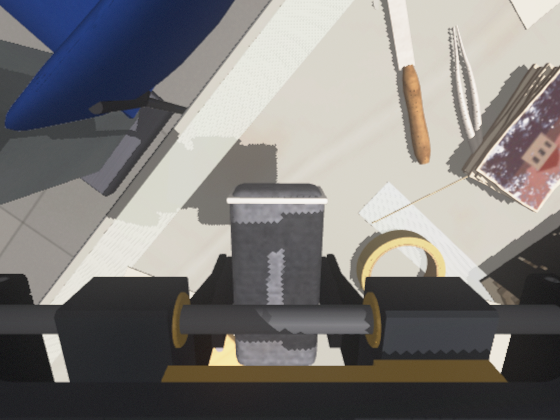

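carry_out:
  moves:
    - [[0,0,0],[0,0.5,0]]
    - [[0,0,0],[0,1,0]]
    - [[0,0,0],[0,1,0]]
    - [[0,0,0],[0,1,0]]
    - [[0,0,0],[0,1,0]]
    - [[0,0,0],[0,1,0]]
    - [[0,0,0],[0,1,0]]
    - [[0,0,0],[0,1,0]]
    - [[0,0,0],[0,1,0]]
    - [[0,0,0],[0,1,0]]
    - [[0,0,0],[0,1,0]]
    - [[0.3,0,0.2],[0,0.5,0]]

```text
time: 20.75
ee_pos: [455.5, 310.7, 188.2]
tcp_rot: [0.458, -0.461, 0.538, -0.537]
contact_force: [-0.2, 0.3, -5.5]
width: 0.514
```

carry_out:
  moves:
    - [[0.8,0,0.5],[0,0,0]]
    - [[0.8,0,0.55],[0,0,0]]
    - [[0.8,0,0.55],[0,0,0]]
    - [[0.8,0,0.55],[0,0,0]]
    - [[0.8,0,0.55],[0,0,0]]
    - [[0.8,0,0.55],[0,0,0]]
    - [[0.8,0,0.55],[0,0,0]]
    - [[0.8,0,0.55],[0,0,0]]
    - [[0.8,0,0.55],[0,0,0]]
    - [[0.8,0,0.55],[0,0,0]]
    - [[0.8,0,0.55],[0,0,0]]
    - [[0.8,0,0.55],[0,0,0]]

```text
time: 21.75
ee_pos: [556.3, 99.8, 188.2]
tcp_rot: [0.459, -0.461, 0.538, -0.536]
contact_force: [-0.1, -0.8, -7.6]
width: 0.511
```

carry_out:
  moves:
    - [[0.8,0,0.55],[0,0,0]]
    - [[0.8,0,0.55],[0,0,0]]
    - [[0.8,0,0.55],[0,0,0]]
    - [[0.8,0,0.55],[0,0,0]]
    - [[0.8,0,0.55],[0,0,0]]
    - [[0.8,0,0.55],[0,0,0]]
    - [[0.4,0,0.3],[0,0,0]]
    - [[0,0,0],[0,0,0]]
    - [[0,0,0],[0,0,0]]
    - [[0,0,0],[0,0,0]]

```text
time: 22.58
ee_pos: [611.3, -11.9, 189.2]
tcp_rot: [0.46, -0.461, 0.538, -0.536]
contact_force: [-1.3, 1.5, -6.2]
width: 0.511
```

Run:
```python
from h import *
p,_,s=tool(); print(s["contact_force"],s["width"]*87)
plan([616,-17,85],Rdown(np.array([.988,-.154])))
s=manip.snapshot("wrist");K,T=s["camera_matrix"],s["T"]; im=s["img"]
g=np.array([616.2,-15.1]); xh=np.array([.988,-.154]); yh=np.array([.154,.988])
for a in(-81.5,0,81.5):
  for b in (-88.5,0,88.5):
    X=np.array([*(g+a*xh+b*yh),72,1]); q=K@np.linalg.inv(T)[:3]@X; q=q[:2]/q[2]; cv2.drawMarker(im,(int(q[0]),int(q[1])),(0,255,0),0,10,1)
cv2.imwrite("pics/w8.png",im)
a=manip.snapshot("scene")["img"];b=manip.snapshot("side")["img"]
cv2.imwrite("pics/t13.png",np.hstack([cv2.resize(a[150:350,230:400],None,fx=2.3,fy=2.3),cv2.resize(b[60:260,200:370],None,fx=2.3,fy=2.3)]))
```

```text
[-1.26887822  1.53408925 -6.24570431] 44.4273917521634
now [611.33  -11.896 189.155] axes x,y,z rows
 [[-0.153 -0.988 -0.001]
 [-0.003  0.001 -1.   ]
 [ 0.988 -0.153 -0.003]]
turn first (rows of full scale): [ 0.039  0.012 -0.012] then shift in TARGET frame: [0.216 5.208 0.27 ]  shift in CURRENT frame: [0.221 5.207 0.286]
```

View pics/w8.png

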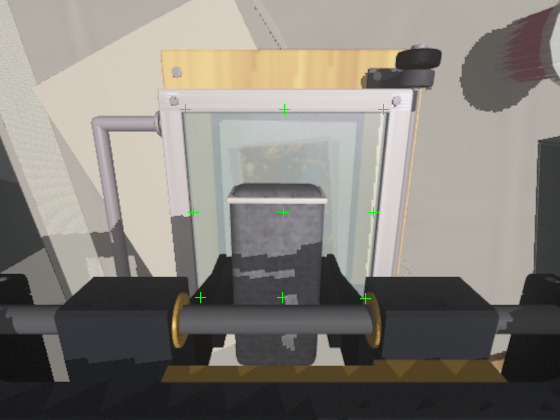

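View pics/t13.png

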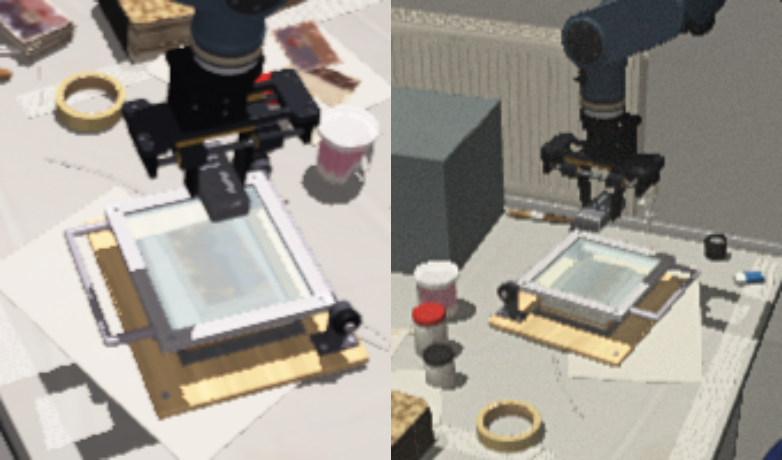

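carry_out:
  moves:
    - [[0.2,0.5,0.25],[0,0,0]]
    - [[0,0.8,0],[0,0,0]]
    - [[0,0.8,0],[0,0,0]]
    - [[0,0.8,0],[0,0,0]]
    - [[0,0.8,0],[0,0,0]]
    - [[0,0.6,0],[0,0,0]]
    - [[0,0.4,0],[0,0,0]]
    - [[0,0.2,0],[0,0,0]]
    - [[0,0,0],[0,0,0]]
    - [[0,0,0],[0,0,0]]

```text
time: 23.57
ee_pos: [617.6, -17.9, 92.4]
tcp_rot: [-0.46, 0.46, -0.537, 0.537]
contact_force: [-0.4, 0.3, -6.3]
width: 0.518
```

carry_out:
  moves:
    - [[0,0.12,0],[0,0,0]]
    - [[0,0.12,0],[0,0,0]]
    - [[0,0.1,0],[0,0,0]]
    - [[0,0.05,0],[0,0,0]]
    - [[0,0,0],[0,0,0]]

```text
time: 23.98
ee_pos: [616.9, -17.8, 84.1]
tcp_rot: [0.46, -0.46, 0.537, -0.537]
contact_force: [-0.2, 0.2, -5.2]
width: 0.516
```

carry_out:
  moves:
    - [[0,0.05,0],[0,0,0]]
    - [[0,0.05,0],[0,0,0]]
    - [[0,0,0],[0,0,0]]

```text
time: 24.23
ee_pos: [617.0, -17.9, 82.1]
tcp_rot: [0.46, -0.46, 0.537, -0.537]
contact_force: [-0.8, 0.2, -5.7]
width: 0.513
```

carry_out:
  moves:
    - [[0,0.05,0],[0,0,0]]
    - [[0,0.05,0],[0,0,0]]
    - [[0,0,0],[0,0,0]]

```text
time: 24.48
ee_pos: [617.2, -17.9, 80.9]
tcp_rot: [-0.46, 0.46, -0.537, 0.537]
contact_force: [-1.8, 0.2, -1.1]
width: 0.514
```

carry_out:
  moves:
    - [[0,0.02,0],[0,0,0]]
    - [[0,0,0],[0,0,0]]

```text
time: 24.65
ee_pos: [617.3, -17.9, 80.8]
tcp_rot: [-0.46, 0.46, -0.537, 0.537]
contact_force: [-2.6, 1.1, 3.5]
width: 0.512
```

carry_out:
  moves:
    - [[0,0,0],[0,0,0]]
    - [[0,0,0],[0,0,0]]
    - [[0,0,0],[0,0,0]]
    - [[0,0,0],[0,0,0]]
    - [[0,0,0],[0,0,0]]
    - [[0,0,0],[0,0,0]]
  jaw: -0.7

```text
time: 25.15
ee_pos: [617.3, -17.9, 79.8]
tcp_rot: [-0.46, 0.46, -0.537, 0.537]
contact_force: [-0.2, 1.1, -1.2]
width: 0.825
```

carry_out:
  moves:
    - [[0,-0.2,0],[0,0,0]]
    - [[0,-0.5,0],[0,0,0]]
    - [[0,-1,0],[0,0,0]]
    - [[0,-1,0],[0,0,0]]
    - [[0,-1,0],[0,0,0]]
    - [[0,-1,0],[0,0,0]]
    - [[0,-1,0],[0,0,0]]
    - [[0,-1,0],[0,0,0]]
    - [[0,0,0],[0,0,0]]
    - [[0,0,0],[0,0,0]]

```text
time: 25.98
ee_pos: [618.0, -18.0, 215.8]
tcp_rot: [-0.461, 0.459, -0.536, 0.538]
contact_force: [-1.1, 0.2, -0.9]
width: 0.852
```

Run:
```python
from h import *
p,_,s=tool(); print(p,s["contact_force"],s["width"]*87)
s=manip.snapshot("wrist");K,T=s["camera_matrix"],s["T"]; im=s["img"]
g=np.array([616.2,-15.1]); xh=np.array([.988,-.154]); yh=np.array([.154,.988])
for a,b,z in((0,0,100),(35,0,100),(-35,0,100),(0,35,100),(0,-35,100)):
    X=np.array([*(g+a*xh+b*yh),z,1]); q=K@np.linalg.inv(T)[:3]@X; q=q[:2]/q[2]; cv2.drawMarker(im,(int(q[0]),int(q[1])),(0,255,0),0,10,1)
cv2.imwrite("pics/w9.png",im)
a=manip.snapshot("scene")["img"];b=manip.snapshot("side")["img"]
cv2.imwrite("pics/t14.png",np.hstack([cv2.resize(a[150:350,230:400],None,fx=2.3,fy=2.3),cv2.resize(b[60:260,200:370],None,fx=2.3,fy=2.3)]))
```

```text
[618.00705255 -18.02029488 215.83262842] [-1.09883597  0.22521218 -0.89657766] 74.08986298446976
```

View pics/w9.png

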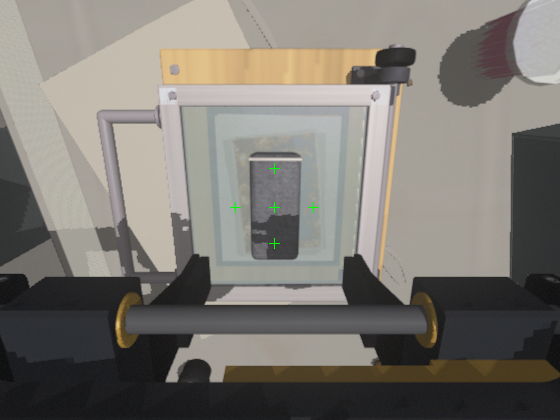

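View pics/t14.png

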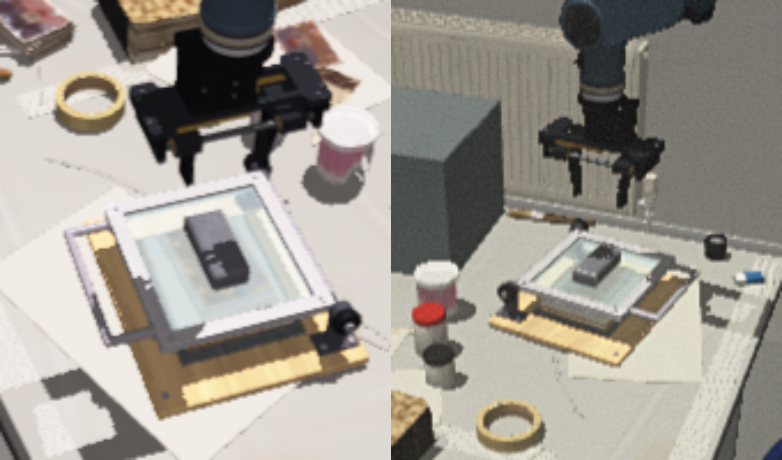

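The weight lies flat within about 2–3 mm of the middle of the glass. The fingers are well clear, and the tape and loupe look unmoved. I'll hand in.

```bash
python3 -c "
from workcell import manip
print(manip.close_job())"
```

```text
the job is handed in; nothing more can be done
None
```

The platen is down on the pack, the small weight lies flat on the middle of the glass, and the job was handed in at about 26 s. The hand-in gives no verdict.

- **Platen:** I gripped the bar at 30 N and followed its arc down at no more than about 0.4 rad/s. It was about 0.01 rad below level when the vertical force on the tool changed from about -2 N to +5.5 N, which I took as contact. I then opened the fingers and backed off, and it stayed put in the pictures. The force on the prints was not measured directly. From the tool force I estimate 30–40 N at contact, under the 55 N limit.
- **Weight:** I took the smaller block near the tape roll and lowered it in steps of about 1 mm. The highest tool force on touching the glass was about 3.5 N upward. The last wrist picture shows it flat, within about 3 mm of the glass centre. The fingers were about 135 mm above the placing height.
- **Bystanders:** the tape and loupe look unmoved in the last pictures; I checked this by eye only.
- **Disagreements:** my first camera fix of the bar was wrong because a crop cut off its end; re-reading the corners made both cameras agree. In the first pictures the fingertips appeared about 20 mm below the reported tool position. Later views, with the arm over the work, showed only a few millimetres, and I did not find the cause.

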